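# Refill the cedar scent column

### The job

Refill the empty scent column: press its lever down so that the lid stays raised, then pack every cedar plug that is out on the ledge down the glass tube with the wooden rammer, until the lowest is hard on the tube floor and each other one is hard on the plug below, ending with a firm push of the rammer on the top one. Then stand the rammer back in its cup, and bring the lever up again so that the lid shuts. Leave the other things on the ledge where they are.

Things in the scene. Friction and masses are not known exactly. Their poses are not given: they have to be found in the camera images.
- column: Cedar scent column fixed to the ledge: round pale stone foot (140 mm across, 18 mm thick), upright glass tube on it (outside 67 mm, inside 59 mm), brass collar 81 mm across on top. Origin: centre of the underside, on the tube axis; z up. The lid's hinge and lever are on its -x side (two brass cheeks reach 60 mm from the axis, 166 mm high); its y is parallel to the hinge pin
- tube_floor (a point): centre of the tube's floor, 18 mm above the ledge; axes as the column's. Up the inside at +y and -y sit three pairs of sprung cork-faced pads, 12 mm wide, one pair per plug height, 51 mm apart, flared at their tops; a plug spreads them to 54 mm. They grip the plugs, which do not drop by themselves: each plug takes about 3 to 10 N to slide down, and stops dead when home
- tube_mouth (a point): centre of the tube's mouth (top of the brass collar), 158 mm above the ledge, 140 mm above the tube floor. Over the top 14 mm the opening narrows from 71 to 59 mm. The top pads begin 19 mm below the mouth. Three plugs fill 126 mm of the tube
- lid_lever (a joint): angle of the lid and its lever (one rigid piece), rad: 0 lid shut on the collar, 1.75 fully raised (stop). Balanced by weight: let go below 0.45 it falls shut, above 0.65 fully open, and stays; under 1 N at the grip moves it. Lid: bamboo disc 80 mm across, 10 mm thick; raised, it stands on the hinge side up to 260 mm above the ledge, leaning 10 degrees outward, 45 mm or more from the tube axis
- lever_hinge (a point): hinge of the lid and lever, 56 mm from the tube axis at the column's -x side, 166 mm above the ledge; the pin runs along the column's y
- lever_grip (a point): centre of the lever's brass cross grip, a bar 20 mm thick and 44 mm long, parallel to the hinge pin, 110 mm from the hinge on a 10 mm brass rod. Lid shut: the lever slants up and outward to the column's -x, 58 degrees above level (grip about 259 mm above the ledge); lid raised: 42 degrees below level (grip about 92 mm above the ledge)
- rammer: Wooden rammer standing upright in its cup: a flat round foot 44 mm across and 24 mm high, a 18 mm shaft, then a round handle 28 mm thick from 102 to 150 mm above the underside, with a 30 mm ball on top (165 mm in all), 110 g. Origin: centre of the underside of the foot; z up along the rammer
- rammer_cup: Dark wooden cup fixed to the ledge, outside 66 to 78 mm, 45 mm high; origin: centre of its underside
- cup_floor (a point): centre of the cup's inner floor, 8 mm above the ledge; the cup is 56 mm across inside at the floor, 68 mm at the rim (45 mm above the ledge)
- plug1_center (a point): centre of a cedar plug, an upright reddish wooden cylinder 54 mm across and 42 mm high, 45 g, both ends alike, standing on the ledge (centre 21 mm up); z along its axis. Two or three of the four plugs are present
- plug2_center (a point): centre of a cedar plug, an upright reddish wooden cylinder 54 mm across and 42 mm high, 45 g, both ends alike, standing on the ledge (centre 21 mm up); z along its axis. Two or three of the four plugs are present
- plug3_center (a point): centre of a cedar plug, an upright reddish wooden cylinder 54 mm across and 42 mm high, 45 g, both ends alike, standing on the ledge (centre 21 mm up); z along its axis. Two or three of the four plugs are present
- plug4_center (a point): centre of a cedar plug, an upright reddish wooden cylinder 54 mm across and 42 mm high, 45 g, both ends alike, standing on the ledge (centre 21 mm up); z along its axis. Two or three of the four plugs are present
- jar: bystander: glass jar with a wooden lid, 96 mm across, 128 mm high; origin: centre of the underside
- cork_blocks: bystander: two stacked cork blocks, 150 x 230 x 75 mm each; origin: centre of the underside
- basket: bystander, fixed: round wicker basket 220 mm across, 99 mm high, with a steel massage ball in it; origin: centre of the underside
- candle: bystander: candle in a white pot, 80 mm across, 45 mm high; origin: centre of the underside
- stone_a: bystander: smooth black massage stone, round, 60 mm across, 25 mm high; origin: centre of the underside
- stone_b: bystander: smooth black massage stone, round, 72 mm across, 25 mm high; origin: centre of the underside

How it is judged (in metres and radians):
On the way, in this order (a step that is already met when the one before it is completed fails the run):
1. the lever is down and the lid stands raised (value of joint lid_lever above 1.5 rad), for 0.3 s.
2. all plugs are packed home in the tube, and the rammer presses on the stack with at least 5 N (horizontal distance between each of plug1_center, plug2_center, plug3_center, plug4_center and tube_floor below 0.005 m and z of each of plug1_center, plug2_center, plug3_center, plug4_center in the frame of tube_floor below 0.109 m and z of any of plug1_center, plug2_center, plug3_center, plug4_center in the frame of tube_floor below 0.0245 m and (z of plug1_center in the frame of tube_floor between 0.055 and 0.067 m or z of plug2_center in the frame of tube_floor between 0.055 and 0.067 m or z of plug3_center in the frame of tube_floor between 0.055 and 0.067 m or z of plug4_center in the frame of tube_floor between 0.055 and 0.067 m) and (contact force between rammer and plug1 above 5 N or contact force between rammer and plug2 above 5 N or contact force between rammer and plug3 above 5 N or contact force between rammer and plug4 above 5 N)), for 0.1 s.
At the end, for the whole second after the job is handed in: every plug present is stacked in the tube without gaps (centres at most 24.5, 67 and 109 mm above the tube floor, 5 mm off the axis); the lid is shut (below 0.08 rad); the rammer stands within 0.15 rad of upright on its cup floor (within 6 mm, 12 mm off centre); all at rest (horizontal distance between each of plug1_center, plug2_center, plug3_center, plug4_center and tube_floor below 0.005 m and z of each of plug1_center, plug2_center, plug3_center, plug4_center in the frame of tube_floor below 0.109 m and z of any of plug1_center, plug2_center, plug3_center, plug4_center in the frame of tube_floor below 0.0245 m and (z of plug1_center in the frame of tube_floor between 0.055 and 0.067 m or z of plug2_center in the frame of tube_floor between 0.055 and 0.067 m or z of plug3_center in the frame of tube_floor between 0.055 and 0.067 m or z of plug4_center in the frame of tube_floor between 0.055 and 0.067 m) and value of joint lid_lever below 0.08 rad and horizontal distance between rammer and cup_floor below 0.012 m and z of rammer in the frame of cup_floor below 0.006 m and angle between rammer's own z axis and vertical below 0.15 rad and linear speed of each of rammer, plug1, plug2, plug3, plug4 below 0.02 m/s); the robot touches nothing.
It fails at once if the jar, the candle or the cork blocks are moved by more than 30 mm (distance of any of jar, cork_blocks, candle from where it was at the start of the episode above 0.03 m).
It fails at once if a massage stone is moved by more than 50 mm (distance of any of stone_a, stone_b from where it was at the start of the episode above 0.05 m).
Of plug1, plug2, plug3, plug4 only 2 to 3 are there at a start; the rules pass over those that are not, and their reading is None.
At some moment in a run one of plug1, plug2, plug3, plug4 may be knocked a few centimetres aside while the robot is not near it.
It also fails if it takes over 210 s, if anything falls off the work surface, if the arm or the gripper's body presses on something with over 40 N, if the wrist force passes 120 N, or if a joint passes its speed limit or range.

### The arm

A 7-joint arm with a two-finger parallel gripper is mounted at the origin on the work surface. World frame = base frame: x ahead of the robot, y to its left, z up, the work surface at z = 0. Lengths are in mm, angles in rad, forces in N, time in s.
With the tool pointing down it reaches from about 400 to 900 mm from the base axis. Payload 5.5 kg.
Tool frame: the origin (TCP) lies midway between the tips of the shut fingers; the grasp point (between the pads) lies 19 mm behind it; z points along the fingers, y is the line along which they close (so a half turn about z gives the same grasp; the last joint's range is limited). The gripper opens to 92 mm and grips with 3 to 60 N. Pads are 19 mm wide; open, the fingers measure 130 mm over their backs; the gripper's body (75 mm by 190 mm) begins 47 mm behind the grasp point.
Start: joints at [-0.904, 0.501, -0.427, 1.55, 0.221, 1.138, -0.21], TCP at [255.358, 597.739, 226.729] pointing down, gripper open.
Joint ranges: [-2.88, 2.88], [-0.31, 2.03], [-1.54, 1.56], [0.2, 2.42], [-1.41, 4.55], [0.19, 2.02], [-2.57, 2.57]. Speed limits (rad/s): [2.57, 2.57, 3.14, 3.14, 3.14, 3.14, 3.14].

### API

Orientations are given as a unit quaternion [x, y, z, w].
In Python, from rig import bot gives the robot as it stands.
- The arm moves only by the shell command python3 steer.py 'ROWS' [OPENING] [FORCE]. ROWS is a JSON object with one list for each field, all of the same length, 1 to 10, a row being the entries at one place: sx, sy, sz (the shift in shares of the most that a row can go, 1 being 50 mm), wx, wy, wz (a rotation vector in rad); each row shifts and turns the commanded pose from where the row before left it, along the tool's axes as they then stand; what a row does not reach is not made up. A row lasts 1/10 s, in which the tool goes at most 50 mm and 0.15 rad, less where a joint would pass 70% of its speed; a pose out of reach is approached as far as the arm can. OPENING is the finger opening in mm, set as the command begins (- or left out keeps the last). The fingers move at their own pace and stop on an object; FORCE is the grip in N (left out, the last holds). Time passes only in rows, so rows that do not move let the fingers close. It prints the time, the measured TCP pose, the force, the opening and the grip force at its end. Input that does not fit is refused with a message, and nothing moves.
- bot.get_state(): the state, without advancing time (a new reading comes with each control period).
- bot.camera(name): name is "scene" or "top" or "wrist"; returns the picture (480x640x3 uint8, blue, green, red); there is no depth.
- bot.camera_model(name): a dict with "fovy" (degrees; the focal length in pixels is half the picture's height over the tangent of half this angle, whatever the lens; pixels are square), "cx", "cy" (the principal point, pixels), "k1" (the pictures are not rectified: a ray, as slopes to the right and down, at radius r is drawn at 1 + k1 r^2 times it, then the intrinsics apply), "world_from_camera" (4x4, takes a point from camera to world coordinates); the wrist camera has in their place "tool_from_camera" (4x4, takes a point from camera to tool coordinates, whose origin is the TCP and whose axes are the flange's). Camera axes: x right, y down, z forward; pixel columns grow to the right and rows downward; lengths in mm; the calibration is good to about 2 mm. A picture is of the moment at which its call begins: read the wrist's pose just before it. camera_model takes no time and is no camera call.
- bot.hand_in(): hands the job in; it is judged then, once.
The state is a dict: "time": time; "joint_positions": joint angles; "qvel": joint speeds; "joint_torque": joint torques, N m; "eef_pos": TCP position; "tcp_rot": TCP orientation; "ft_force": force on the tool from outside, world axes, zero at the start; "ft_torque": the same for the moment, N m; "finger_gap": finger opening in mm; "grasp_force": force on a finger pad.
Only numpy, scipy, OpenCV 4.12 (cv2) and the standard library are available. Lean on these libraries where they do the work, as an engineer would, in place of code of your own. Each camera call takes 0.05 s, during which the arm holds its last target. There are 200 camera calls.

## Working session

There is one attempt and no reset: what is moved stays moved. The work goes in short steps, Python scripts to look and compute and a shell command to move; the robot and the scene stay as the last step left them, time stands still between calls to the robot, and variables do not carry over. Pictures are saved under pics/ and viewed, at most 14 in all, crops included, and the job is handed in when it is done.

```bash
ls; mkdir -p pics
python3 - <<'E'
from rig import bot
import cv2,json
s=bot.get_state();print(s['time'],s['eef_pos'],s['tcp_rot'])
for n in("scene","top"):
    cv2.imwrite(f'pics/{n}0.png',bot.camera(n));print(n,bot.camera_model(n))
print(bot.camera_model("wrist"))
E
```

```text
pics
rig.py
steer.py
  3 rig.py
  5 steer.py
  8 total
0.0 [255.17966655 597.04515272 225.67967339] [ 2.00529625e-01  9.79687147e-01 -9.57177830e-04 -2.18265868e-04]
scene {'fovy': 52.44551518832467, 'cx': 318.70052529315956, 'cy': 241.3008931056685, 'k1': -0.07556686571389956, 'world_from_camera': array([[ 6.46093773e-01,  5.37044324e-01, -5.42352497e-01,
         1.42822567e+03],
       [ 7.63256343e-01, -4.53105320e-01,  4.60581507e-01,
        -7.78815166e+02],
       [ 1.60988221e-03, -7.11532827e-01, -7.02651012e-01,
         1.33866585e+03],
       [ 0.00000000e+00,  0.00000000e+00,  0.00000000e+00,
         1.00000000e+00]])}
top {'fovy': 54.90597039490169, 'cx': 322.3089137963573, 'cy': 246.3189513922693, 'k1': 0.01269207590736709, 'world_from_camera': array([[ 2.85940456e-03, -9.97003149e-01,  7.73081163e-02,
         4.71709986e+02],
       [-9.99892074e-01, -1.73649099e-03,  1.45884937e-02,
        -3.09006096e+01],
       [-1.44105294e-02, -7.73414872e-02, -9.96900512e-01,
         1.39830587e+03],
       [ 0.00000000e+00,  0.00000000e+00,  0.00000000e+00,
         1.00000000e+00]])}
{'fovy': 71.80090909063836, 'cx': 322.52393504371355, 'cy': 241.42716024218566, 'k1': -0.046044030217925844, 'tool_from_camera': array([[ 4.87299770e-04, -9.64342006e-01, -2.64658758e-01,
         7.04846997e+01],
       [ 9.99999140e-01,  1.47614691e-04,  1.30337007e-03,
        -5.13963691e-01],
       [-1.21782699e-03, -2.64659165e-01,  9.64341248e-01,
        -1.58830361e+02],
       [ 0.00000000e+00,  0.00000000e+00,  0.00000000e+00,
         1.00000000e+00]])}
```

View pics/scene0.png

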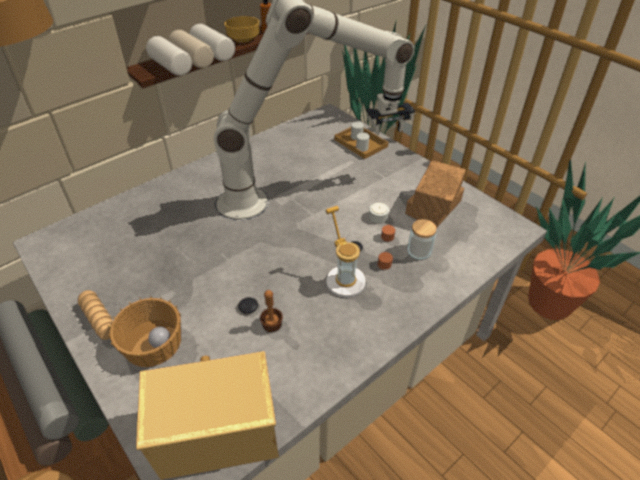

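View pics/top0.png

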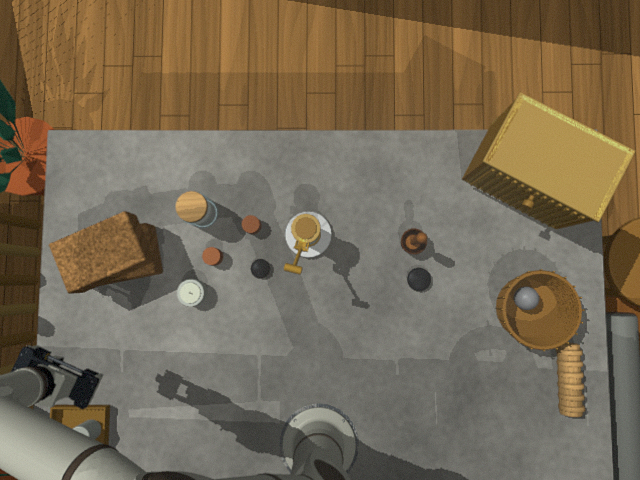

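The scene view shows the column with lever at (340,250), rammer in cup at (270,312), two plugs at (388,233) and (385,260), and a gold cabinet. In the top view the collar is at (305,229), the lever grip at (292,268), the rammer at (415,240), and the plugs at (251,225) and (212,256). There may be no third plug, so I'll check by colour.

```bash
cat > h.py <<'E'
import numpy as np,cv2
from rig import bot
from scipy.spatial.transform import Rotation as R
def pose():
    s=bot.get_state();T=np.eye(4);T[:3,:3]=R.from_quat(s['tcp_rot']).as_matrix();T[:3,3]=s['eef_pos'];return T
def snap(n,f=None):
    T=pose() if n=='wrist' else None
    im=bot.camera(n);m=bot.camera_model(n)
    W=T@m['tool_from_camera'] if n=='wrist' else m['world_from_camera']
    if f: cv2.imwrite('pics/'+f,im)
    return im,(m,W)
def KD(m):
    f=240/np.tan(np.radians(m['fovy']/2))
    return np.array([[f,0,m['cx']],[0,f,m['cy']],[0,0,1]]),np.array([m['k1'],0,0,0,0.])
def ray(c,uv):
    m,W=c;K,D=KD(m);p=cv2.undistortPoints(np.array([[uv]],float),K,D)[0,0]
    d=W[:3,:3]@np.array([p[0],p[1],1]);return W[:3,3],d/np.linalg.norm(d)
def plane(c,uv,z):
    o,d=ray(c,uv);return o+d*(z-o[2])/d[2]
def proj(c,P):
    m,W=c;K,D=KD(m);I=np.linalg.inv(W)
    return cv2.projectPoints(np.array(P,float).reshape(-1,1,3),cv2.Rodrigues(I[:3,:3])[0],I[:3,3],K,D)[0][:,0]
def tri(*cu):
    A=np.zeros((3,3));b=np.zeros(3);L=[]
    for c,uv in cu:
        o,d=ray(c,uv);M=np.eye(3)-np.outer(d,d);A+=M;b+=M@o;L.append((o,M))
    P=np.linalg.solve(A,b);return P,max(np.linalg.norm(M@(P-o)) for o,M in L)
def blobs(mask,amin=40):
    n,l,s,c=cv2.connectedComponentsWithStats(mask.astype(np.uint8))
    return [(s[i,4],c[i].round(1),s[i,:4]) for i in range(1,n) if s[i,4]>=amin]
def tool(dw): # world displacement -> tool axes
    return pose()[:3,:3].T@np.array(dw,float)
E
python3 - <<'E'
from h import *
for n in('top','scene'):
    im=cv2.imread(f'pics/{n}0.png');m=bot.camera_model(n);c=(m,m['world_from_camera'])
    hsv=cv2.cvtColor(im,cv2.COLOR_BGR2HSV)
    for q in [(251,225),(212,256),(414,240),(305,229),(292,268),(260,268)] if n=='top' else [(388,233),(385,260),(269,298),(347,251),(332,211)]: print(q,hsv[q[1],q[0]],plane(c,q,{0:42}.get(0)).round(0))
    mk=((hsv[...,0]<11)|(hsv[...,0]>175))&(hsv[...,1]>120)&(hsv[...,2]>60)
    for a,ce,bb in blobs(mk,25): print(n,a,ce,bb,plane(c,ce,25).round(0))
E
```

```text
(251, 225) [ 11 135 140] [640. 200.  42.]
(212, 256) [ 12 146 154] [548. 314.  42.]
(414, 240) [ 13 114  85] [ 596. -280.   42.]
(305, 229) [ 18 146 148] [628.  40.  42.]
(292, 268) [ 21 170 168] [513.  78.  42.]
(260, 268) [45 10 52] [513. 172.  42.]
top 1330 [ 29.8 158.2] [  0 117  54  78] [845. 879.  25.]
(388, 233) [ 11 157 171] [565. 305.  42.]
(385, 260) [ 11 161 160] [658. 193.  42.]
(269, 298) [ 13 167  87] [ 528. -235.   42.]
(347, 251) [ 17 158 186] [534. 118.  42.]
(332, 211) [ 19 162 146] [329. 225.  42.]
scene 45 [141.8  73.2] [136  66  13  16] [-1388.   200.    25.]
scene 50 [388.2 228.6] [382 225  13   8] [537. 338.  25.]
scene 45 [387.6 236.6] [382 233  12   8] [567. 303.  25.]
scene 2851 [559.6 284.5] [529 248  71  72] [1140.  601.   25.]
scene 39 [567.9 257.5] [566 251   6  14] [1090.  748.   25.]
scene 64 [383.  259.1] [378 253  12  16] [640. 204.  25.]
scene 33 [388.3 262.9] [384 256   9  13] [666. 205.  25.]
scene 44 [582.4 264.6] [575 261  14   9] [1146.  757.   25.]
```

Run:
```python
from h import *
C={};I={}
for n in('top','scene'):
    im=cv2.imread(f'pics/{n}0.png');m=bot.camera_model(n);C[n]=(m,m['world_from_camera']);I[n]=im
    hsv=cv2.cvtColor(im,cv2.COLOR_BGR2HSV)
    mk=((hsv[...,0]<14)|(hsv[...,0]>175))&(hsv[...,1]>115)&(hsv[...,2]>70)
    for a,ce,bb in blobs(mk,100): print(n,'plugcol',a,ce,bb,plane(C[n],ce,25).round(0))
t,s=C['top'],C['scene']
print('foot',plane(t,(308,235),18),plane(s,(347,281),18))
print('lid',tri((t,(306,228)),(s,(347,250))))
print('grip',tri((t,(293,268)),(s,(333,211))))
print('ball',tri((t,(419,239)),(s,(269,294))))
print('cup',plane(t,(413,241),45),plane(s,(271,314),45))
print('candle',plane(t,(190,293),45),'stone',plane(t,(261,268),25),plane(t,(419,279),25),'jar',plane(t,(191,207),128))
cv2.imwrite('pics/z.png',np.hstack([cv2.resize(I['top'][180:300,170:330],None,fx=2.4,fy=2.4,interpolation=2),cv2.resize(I['scene'][195:315,250:410],None,fx=2.4,fy=2.4,interpolation=2)]))
T=pose();print(T.round(3))
```

```text
top plugcol 2541 [ 28.  156.9] [  0 116  55  80] [849. 884.  25.]
top plugcol 241 [250.4 223.9] [242 216  18  17] [645. 205.  25.]
top plugcol 254 [211.2 255.7] [203 247  18  18] [550. 321.  25.]
scene plugcol 234 [139.5  72.6] [127  64  27  18] [-1405.   193.    25.]
scene plugcol 173 [387.8 232.6] [382 225  13  16] [552. 320.  25.]
scene plugcol 3803 [560.  283.3] [527 247  74  75] [1138.  607.   25.]
scene plugcol 200 [384.7 260.1] [378 252  15  17] [647. 205.  25.]
scene plugcol 253 [270.4 312. ] [261 290  21  37] [ 567. -259.   25.]
scene plugcol 2727 [ 56.4 451.3] [  0 378 136 102] [ 576. -997.   25.]
foot [612.78232762  32.38759001  18.        ] [627.72321442  33.82348085  18.        ]
lid (array([617.308265  ,  32.29637686, 168.80487314]), np.float64(1.7405755364719195))
grip (array([508.54575513,  60.9945773 , 253.45213968]), np.float64(3.349279131581359))
ball (array([ 589.67442649, -272.42735444,  151.59931786]), np.float64(1.6649085280754046))
cup [ 592.75892955 -276.935757     45.        ] [ 588.2443962  -270.58639468   45.        ]
candle [439.0611843  375.47006466  45.        ] stone [513.1703936  171.49395719  25.        ] [ 481.84216721 -296.83538274   25.        ] jar [679.41874058 353.74794171 128.        ]
[[-9.20000e-01  3.93000e-01 -1.00000e-03  2.55190e+02]
 [ 3.93000e-01  9.20000e-01 -2.00000e-03  5.97115e+02]
 [ 0.00000e+00 -2.00000e-03 -1.00000e+00  2.25766e+02]
 [ 0.00000e+00  0.00000e+00  0.00000e+00  1.00000e+00]]
```

View pics/z.png

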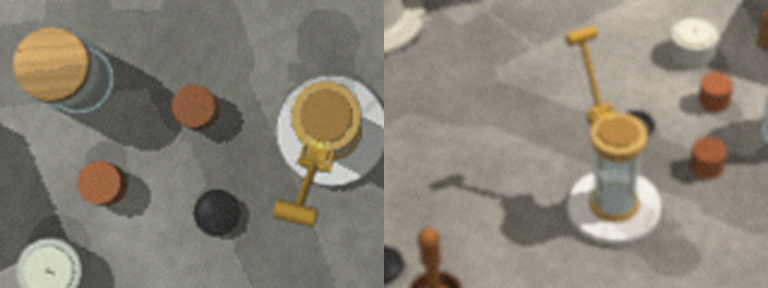

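Two plugs present: A near (645,205), B near (550,321). Lever points roughly to world (-0.97,0.25), and the current finger line is almost parallel to the hinge pin. I'll rise, move over the column and measure with the wrist camera.

The rows are not in the units I measure in: shifts go in shares of 50 mm. I convert before sending: -40 mm is -0.8, -28 mm is -0.56.

```bash
python3 steer.py '{"sx": [0,0,-0.2,-0.4,-0.8,-0.8,-0.8,-0.8,-0.8,-0.8],"sy": [0,0,-0.14,-0.28,-0.56,-0.56,-0.56,-0.56,-0.56,-0.56],"sz": [-0.9,-0.9,-0.84,-0.84,0,0,0,0,0,0],"wx": [0,0,0,0,0,0,0,0,0,0],"wy": [0,0,0,0,0,0,0,0,0,0],"wz": [0,0,0,0,0,0,0,0,0,0]}' 80; python3 steer.py '{"sx": [-0.8,-0.8,-0.8,-0.8,-0.8,0,0,0],"sy": [-0.56,-0.56,-0.56,-0.56,-0.56,0,0,0],"sz": [0,0,0,0,0,0,0,0],"wx": [0,0,0,0,0,0,0,0],"wy": [0,0,0,0,0,0,0,0],"wz": [0,0,0,0,0,-0.147,0,0]}'
python3 - <<'E'
from h import *
print(pose().round(3));im,c=snap('wrist','w1.png')
E
```

```text
time: 1.1
eef_pos: [429.9, 315.8, 400.5]
tcp_rot: [0.201, 0.98, -0.0, -0.0]
ft_force: [1.0, -0.2, 0.2]
finger_gap: 80.3
grasp_force: 0.0
time: 1.9
eef_pos: [557.7, 111.7, 400.3]
tcp_rot: [0.129, 0.992, 0.0, -0.001]
ft_force: [-0.0, 0.5, -0.1]
finger_gap: 80.2
grasp_force: 0.0
[[-9.67000e-01  2.56000e-01 -1.00000e-03  5.57729e+02]
 [ 2.56000e-01  9.67000e-01  1.00000e-03  1.11657e+02]
 [ 1.00000e-03  0.00000e+00 -1.00000e+00  4.00329e+02]
 [ 0.00000e+00  0.00000e+00  0.00000e+00  1.00000e+00]]
```
View pics/w1.png

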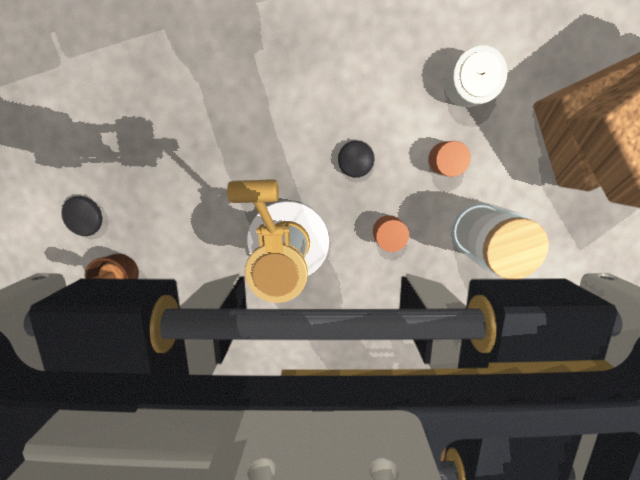

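Wrist picture: grip bar centred near (253,190), lid disc (277,275), plugs (391,235) and (451,159), stones (356,158), (82,215). I'll take a second view and triangulate.

Run:
```python
from h import *
import pickle
im=cv2.imread('pics/w1.png');m=bot.camera_model('wrist');pickle.dump((m,pose()@m['tool_from_camera']),open('c1.pkl','wb'))
```

```bash
python3 steer.py '{"sx": [0.28,0.26,0.26,0,0],"sy": [-0.36,-0.36,-0.36,0,0],"sz": [0.4,0.4,0.4,0,0],"wx": [0,0,0,0,0],"wy": [0,0,0,0,0],"wz": [0,0,0,0,0]}'
cat >> h.py <<'E'
def plugs(im,c,z=42):
    """top-disc centre of each plug: saturated red blobs, fitted ellipse"""
    hsv=cv2.cvtColor(im,cv2.COLOR_BGR2HSV)
    mk=((hsv[...,0]<14)&(hsv[...,1]>110)&(hsv[...,2]>165)).astype(np.uint8)
    mk=cv2.morphologyEx(mk,cv2.MORPH_OPEN,np.ones((3,3)))
    out=[]
    for k in cv2.findContours(mk,0,2)[0]:
        if cv2.contourArea(k)<250: continue
        e=cv2.fitEllipse(cv2.convexHull(k)); out.append((np.array(e[0]),np.round(e[1],1),plane(c,e[0],z).round(1)))
    return out
E
python3 - <<'E'
from h import *
import pickle
c1=pickle.load(open('c1.pkl','rb'));i1=cv2.imread('pics/w1.png')
i2,c2=snap('wrist','w2.png');pickle.dump(c2,open('c2.pkl','wb'))
print(pose()[:3,3])
for i,c in((i1,c1),(i2,c2)):
    for p in plugs(i,c): print(p)
# sampled colours
h=cv2.cvtColor(i1,cv2.COLOR_BGR2HSV)
for q in [(253,190),(277,275),(258,270),(265,216),(391,235),(111,271),(483,250)]:print(q,h[q[1],q[0]])
E
```

```text
time: 2.45
eef_pos: [505.5, 69.7, 341.1]
tcp_rot: [0.128, 0.992, 0.0, 0.0]
ft_force: [0.6, -0.1, 1.1]
finger_gap: 80.1
grasp_force: 0.0
[506.37051208  70.05113026 341.69238261]
(array([392.21185303, 235.36927795]), array([30.5, 32.8]), array([645.4, 205.6,  42. ]))
(array([452.65100098, 158.30233765]), array([32.1, 35.8]), array([549.7, 320.3,  42. ]))
(array([435.12689209, 270.45120239]), array([31. , 35.3]), array([644.2, 205.5,  42. ]))
(array([500.66345215, 188.86483765]), array([27.7, 37.1]), array([548.5, 315.2,  42. ]))
(253, 190) [ 19 151 144]
(277, 275) [ 17 135 191]
(258, 270) [ 17 139 193]
(265, 216) [ 18 145 210]
(391, 235) [ 10 133 226]
(111, 271) [ 13 148 157]
(483, 250) [ 16  84 118]
```

View pics/w2.png

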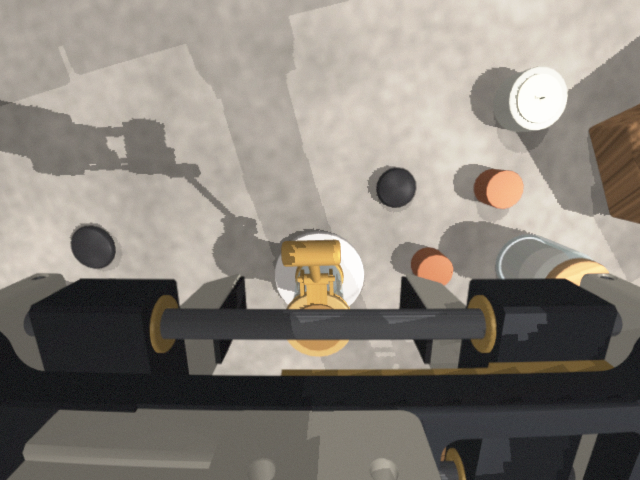

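The second view shows the grip bar at about (311,252), centred almost below the gripper, with the plugs at (433,266) and (499,189).

Run:
```python
from h import *
import pickle
c1=pickle.load(open('c1.pkl','rb'));c2=pickle.load(open('c2.pkl','rb'))
G,e=tri((c1,(253,190.5)),(c2,(311.5,252)));print('grip',G,e)
L=plane(c1,(276,275),173);print('lid top',L)
h=plane(c1,(265,228),166);print('rod/hinge',h)
i1=cv2.imread('pics/w1.png')
for k,c in((1,c1),(2,c2)):
    im=cv2.imread(f'pics/w{k}.png');hs=cv2.cvtColor(im,cv2.COLOR_BGR2HSV)
    mk=((hs[...,1]<25)&(hs[...,2]>228)).astype(np.uint8)
    for q in cv2.findContours(mk,0,2)[0]:
        if cv2.contourArea(q)>800:
            e=cv2.fitEllipse(cv2.convexHull(q));print(k,'white',np.round(e[0],1),np.round(e[1],1),plane(c,e[0],18).round(1))
    # bar ends
    mk=((hs[...,0]>14)&(hs[...,0]<25)&(hs[...,1]>110)&(hs[...,2]>90)).astype(np.uint8)
    if k==1: mk[207:]=0
    else: mk[265:]=0
    q=max(cv2.findContours(mk,0,2)[0],key=cv2.contourArea);r=cv2.minAreaRect(q);b=cv2.boxPoints(r);print(k,r)
    z=G[2]; P=[plane(c,x,z) for x in b];print(np.round(P,0).tolist(),plane(c,r[0],z))
T=pose();print('TCP->grip in tool',T[:3,:3].T@(G-T[:3,3]), 'dist to lid horiz',np.linalg.norm((G-L)[:2]),np.degrees(np.arctan2(*(G-L)[1::-1])))
```

```text
grip [506.8178206   60.54234422 260.00547316] 0.05717323823055415
lid top [618.9696112   36.18020918 173.        ]
rod/hinge [559.43246939  39.23899107 166.        ]
1 white [294.7 237.7] [63.5 76.8] [614.6  48.9  18. ]
1 white [480.5  73.5] [51.7 58.9] [438.2 392.   18. ]
1 ((252.0, 193.0), (26.0, 50.0), 90.0)
[[492.0, 41.0, 260.0], [503.0, 84.0, 260.0], [526.0, 77.0, 260.0], [514.0, 33.0, 260.0]] [508.70443908  59.03324336 260.00547316]
2 white [322.  272.5] [77.  84.2] [613.4  40.8  18. ]
2 white [538.3  97.6] [55.5 65.1] [441.4 395.7  18. ]
2 ((310.48040771484375, 252.52041625976562), (24.05518913269043, 58.80823516845703), 88.85424041748047)
[[493.0, 40.0, 260.0], [503.0, 83.0, 260.0], [522.0, 79.0, 260.0], [511.0, 35.0, 260.0]] [507.04920351  59.63643083 260.00547316]
TCP->grip in tool [-2.7098475  -9.1857349  81.68015225] dist to lid horiz 114.7673200779352 167.74434351230383
```

Grip at (507,60,260): 114 mm from the lid axis at (618,35) and 260 high, which matches the text (114, 259). I'll grasp the bar by its ends.

```bash
python3 steer.py '{"sx": [-0.06,0,0,0],"sy": [-0.18,0,0,0],"sz": [0.6,0.7,0.66,0],"wx": [0,0,0,0],"wy": [0,0,0,0],"wz": [0,0,0,0]}' 70; python3 steer.py '{"sx": [0,0,0,0,0],"sy": [0,0,0,0,0],"sz": [0,0,0,0,0],"wx": [0,0,0,0,0],"wy": [0,0,0,0,0],"wz": [0,0,0,0,0]}' 30 8
```

```text
time: 2.9
eef_pos: [504.5, 59.9, 239.5]
tcp_rot: [0.127, 0.992, -0.001, -0.003]
ft_force: [-0.5, -0.3, -1.0]
finger_gap: 70.2
grasp_force: 0.0
time: 3.4
eef_pos: [507.3, 60.2, 244.1]
tcp_rot: [0.128, 0.992, 0.001, 0.001]
ft_force: [-0.8, 3.6, 4.1]
finger_gap: 43.9
grasp_force: 8.0
```

Gripped at 43.9 mm, which is the bar length. Now I'll follow the arc.

```bash
python3 steer.py '{"sx": [0.3,0.26,0.2,0.16,0.08,0.02,-0.04,-0.12,-0.18,0],"sy": [0,0,0,0,0,0,0,0,0,0],"sz": [0.24,0.28,0.32,0.34,0.38,0.38,0.38,0.36,0.34,0],"wx": [0,0,0,0,0,0,0,0,0,0],"wy": [0,0,0,0,0,0,0,0,0,0],"wz": [0,0,0,0,0,0,0,0,0,0]}'; python3 steer.py '{"sx": [0,0,0,0,0,0,0.1,0],"sy": [0,0,0,0,0,0,0,0],"sz": [0,0,0,0,0,0,0,0],"wx": [0,0,0,0,0,0,0,0],"wy": [0,0,0,0,0,0,0,0],"wz": [0,0,0,0,0,0,0,0]}' 74
python3 - <<'E'
from h import *
i,c=snap('wrist','w3.png');print(plugs(i,c))
E
```

```text
time: 4.4
eef_pos: [473.9, 68.0, 90.4]
tcp_rot: [0.128, 0.992, 0.0, -0.001]
ft_force: [0.2, 4.1, -1.2]
finger_gap: 44.4
grasp_force: 8.0
time: 5.2
eef_pos: [467.8, 69.1, 91.6]
tcp_rot: [0.128, 0.992, -0.0, -0.001]
ft_force: [0.0, -0.3, -0.3]
finger_gap: 74.1
grasp_force: 0.0
[]
```

View pics/w3.png

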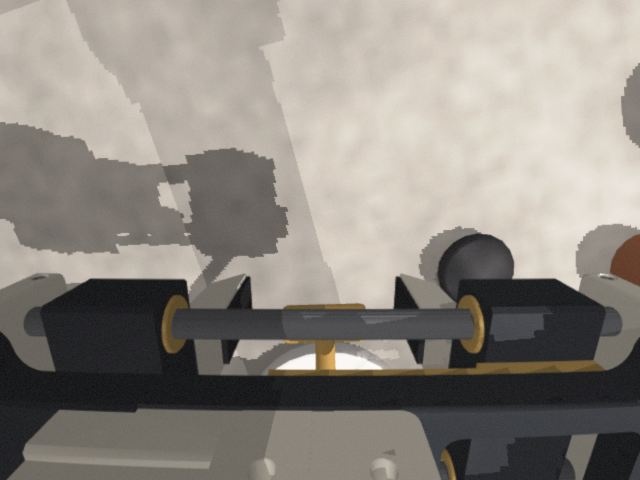

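The lever is down and free: the bar is at about (325,308) with the fingers clear on both sides. I'll rise and measure the open mouth and the plugs.

To row units: -49 mm is -0.98, -45 mm is -0.9.

```bash
python3 steer.py '{"sx": [0.06,0,0,0,0,-0.4,-0.4,-0.4,0,0],"sy": [0,0,0,0,0,0.8,0.9,0.9,0,0],"sz": [-0.9,-0.98,-0.98,-0.98,-0.98,-0.2,0,0,0,0],"wx": [0,0,0,0,0,0,0,0,0,0],"wy": [0,0,0,0,0,0,0,0,0,0],"wz": [0,0,0,0,0,0,0,0,0,0]}' 80
python3 - <<'E'
from h import *
import pickle
i,c=snap('wrist','w4.png');pickle.dump(c,open('c4.pkl','wb'))
print(pose()[:3,3])
for p in plugs(i,c):print(p)
E
```

```text
time: 6.25
eef_pos: [556.6, 181.1, 341.4]
tcp_rot: [0.127, 0.992, -0.0, -0.001]
ft_force: [0.1, -0.3, 0.6]
finger_gap: 80.2
grasp_force: 0.0
[556.50459809 179.81287046 341.86041703]
(array([353.94961548, 258.17489624]), array([34.1, 35.9]), array([645.3, 205. ,  42. ]))
(array([419.91110229, 173.59933472]), array([36.4, 39.7]), array([549.9, 319.9,  42. ]))
```

View pics/w4.png

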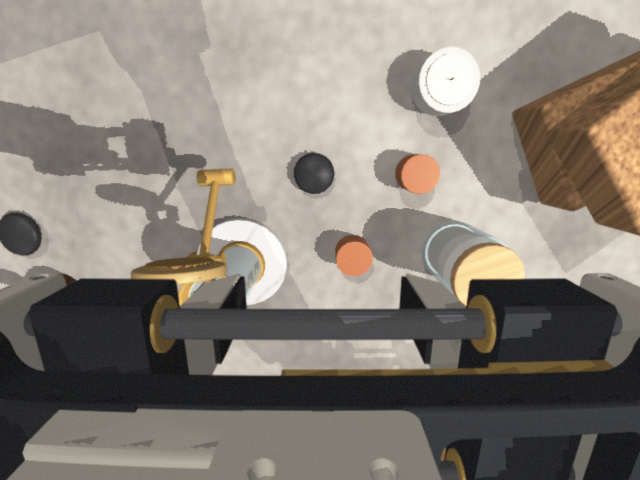

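The lid stands raised, with the plugs at (354,258) and (420,174). Now a clear view of the mouth from two places.

To row units: -40 mm is -0.8, -10 mm is -0.2.

```bash
python3 steer.py '{"sx": [-0.1,0.1,0,0,0],"sy": [-0.8,-0.8,-0.8,0,0],"sz": [-0.3,-0.3,-0.2,0,0],"wx": [0,0,0,0,0],"wy": [0,0,0,0,0],"wz": [0,0,0,0,0]}' >/dev/null
python3 - <<'E'
from h import *
import pickle
i,c=snap('wrist','w5.png');pickle.dump(c,open('c5.pkl','wb'));print(pose()[:3,3])
E
python3 steer.py '{"sx": [0,0,0,0],"sy": [-0.9,-0.9,0,0],"sz": [0,0,0,0],"wx": [0,0,0,0],"wy": [0,0,0,0],"wz": [0,0,0,0]}' >/dev/null
python3 - <<'E'
from h import *
import pickle
i,c=snap('wrist','w6.png');pickle.dump(c,open('c6.pkl','wb'));print(pose()[:3,3])
a=cv2.imread('pics/w5.png')[150:300,200:350];b=i[150:300,270:420]
cv2.imwrite('pics/z2.png',cv2.resize(np.hstack([a,b]),None,fx=2.66,fy=2.66,interpolation=2))
cv2.imwrite('pics/z3.png',cv2.resize(i[150:300,0:300],None,fx=2.66,fy=2.66,interpolation=2))
E
```

```text
[525.90165846  63.53588589 383.21653411]
[503.59728452 -21.45420744 382.42706602]
```

View pics/z2.png

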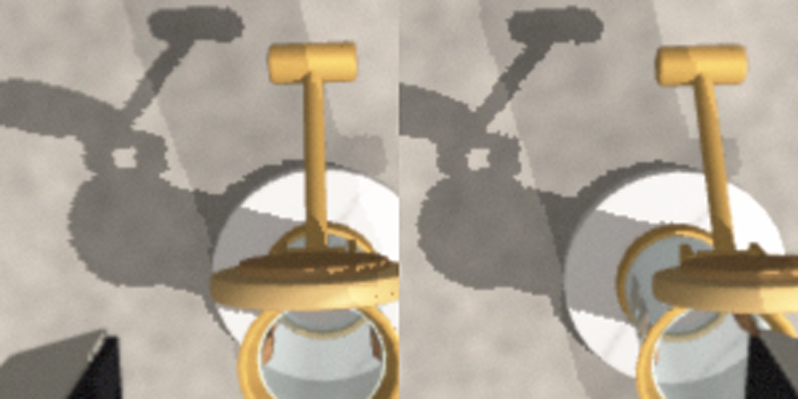

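View pics/z3.png

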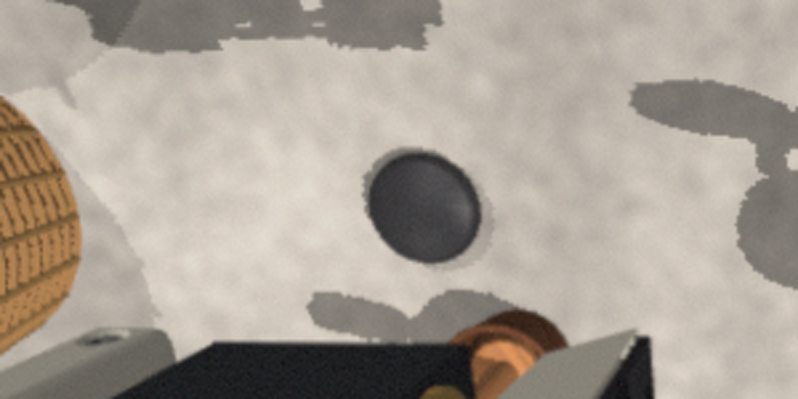

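The lid hides part of the mouth from this side. I'll look from the plug side instead, with the column higher in the picture.

To row units: 40 mm is 0.8, 8 mm is 0.16.

```bash
python3 steer.py '{"sx": [0.22,0.22,0.22,0.22,0.22,0,0],"sy": [0.84,0.84,0.84,0.84,0.8,0,0],"sz": [0.16,0.16,0.16,0.16,0.16,0,0],"wx": [0,0,0,0,0,0,0],"wy": [0,0,0,0,0,0,0],"wz": [0,0,0,0,0,0,0]}' >/dev/null
python3 - <<'E'
from h import *
import pickle
i,c=snap('wrist','w7.png');pickle.dump(c,open('c7.pkl','wb'));print(pose()[:3,3])
q=proj(c,[618,35,158])[0];print(q)
for p in plugs(i,c):print(p)
x,y=int(q[0])-75,int(q[1])-55
print(x,y);cv2.imwrite('pics/z4.png',cv2.resize(i[y:y+110,max(x,0):x+150],None,fx=5,fy=5,interpolation=2))
E
```

```text
[502.6877108  193.62304946 342.24475728]
[215.62359572 346.32189946]
(array([352.23431396, 293.93844604]), array([31.9, 35. ]), array([645.4, 204.9,  42. ]))
(array([416.48907471, 214.75086975]), array([34.9, 37.7]), array([550.2, 319.9,  42. ]))
140 291
```

View pics/z4.png

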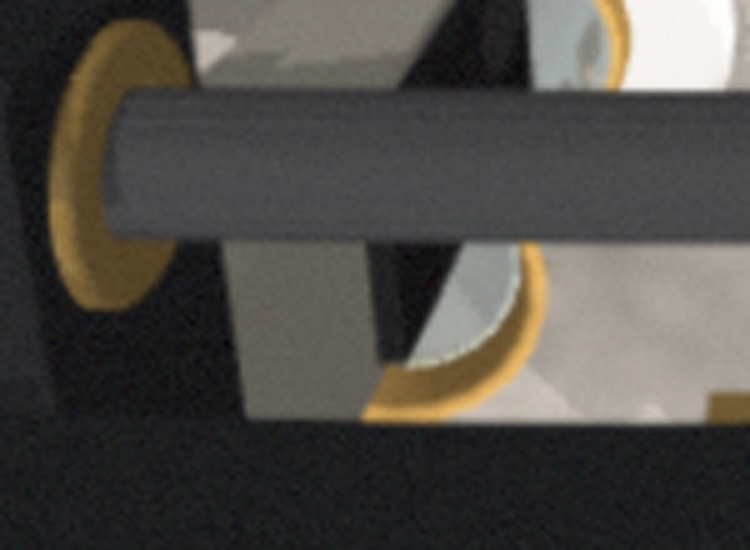

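The gripper hides it here, since moving forward raises it in the picture. I'll go forward and fit the collar's outer edge numerically.

```bash
python3 steer.py '{"sx": [-0.9,-0.9,-0.4,0,0],"sy": [0,0,0,0,0],"sz": [0,0,0,0,0],"wx": [0,0,0,0,0],"wy": [0,0,0,0,0],"wz": [0,0,0,0,0]}' >/dev/null
cat > collar.py <<'E'
from h import *
from scipy.optimize import least_squares
import sys
def collar(i,c,g=(618,35)):
    hs=cv2.cvtColor(i,cv2.COLOR_BGR2HSV)
    mk=((hs[...,0]>12)&(hs[...,0]<27)&(hs[...,1]>95)&(hs[...,2]>90)).astype(np.uint8)
    pts=np.vstack([k[:,0] for k in cv2.findContours(mk,cv2.RETR_LIST,cv2.CHAIN_APPROX_NONE)[0]])
    P=np.array([plane(c,p,158)[:2] for p in pts])
    d=P-g;r=np.hypot(*d.T);cosx=d@np.array([.974,-.225])/r
    P=P[(r>36)&(r<46)&(cosx>-.2)]
    f=lambda q:np.hypot(*(P-q[:2]).T)-q[2]
    s=least_squares(f,[*g,40.5],loss='soft_l1',f_scale=.5)
    return s.x.round(1),len(P),np.median(abs(f(s.x))).round(2),P,
if __name__=='__main__':
    print(pose()[:3,3])
    i,c=snap('wrist',sys.argv[1]);r=collar(i,c);print(r[:3])
    a=np.degrees(np.arctan2(*(r[3]-r[0][:2]).T[::-1]));print(np.histogram(a,12,(-180,180))[0])
    for p in plugs(i,c):print(p)
E
python3 collar.py w8.png
```

```text
[609.52373224 163.40221879 342.31498175]
(array([618.3,  34.2,  39.1]), 73, np.float64(0.31))
[ 0  0 14 15 14  0  0 13 17  0  0  0]
(array([357.48834229, 220.17108154]), array([36. , 37.3]), array([645.4, 204.9,  42. ]))
(array([425.07653809, 130.70985413]), array([38.1, 41.6]), array([550.3, 319.8,  42. ]))
```

View pics/w8.png

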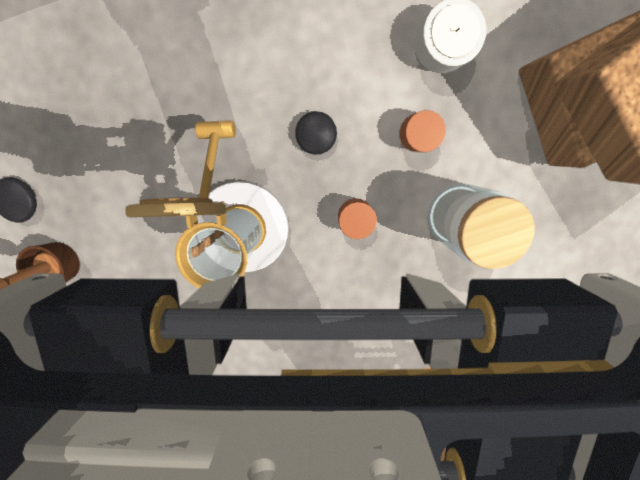

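Mouth centre (618.3,34.2) agrees with the lid (619,36), and plug A repeats at (645.4,204.9) across views. I'll check heights by triangulation, and the jar clearance for the gripper body.

Run:
```python
from h import *
import pickle
m=bot.camera_model('wrist');c8=(m,pose()@m['tool_from_camera']);pickle.dump(c8,open('c8.pkl','wb'))
c1,c2,c4,c5,c7=[pickle.load(open(f'c{k}.pkl','rb')) for k in(1,2,4,5,7)]
print('A',tri((c1,(392.2,235.4)),(c8,(357.5,220.2)),(c7,(352.2,293.9))))
print('B',tri((c1,(452,158.5)),(c8,(425.1,130.7)),(c4,(419.9,173.6)),(c7,(416.5,214.8))))
print('mouth',tri((c8,(212,256.5)),(c5,(320.7,287))))
print('jar',plane(c8,(496,232),128),tri((c8,(496,232)),(c1,(516,247)),(c4,(488,275))),'candle',plane(c8,(455,30),45))
b=plane(c8,(48,258),45);print('cup',b)
T=pose();print('A tool',T[:3,:3].T@(np.array([645.4,204.9,24])-T[:3,3]))
```

```text
A (array([644.55154295, 205.3235842 ,  44.1787175 ]), np.float64(0.4491274097785349))
B (array([549.70792582, 319.56314185,  43.3346118 ]), np.float64(0.7726253096971603))
mouth (array([618.73769408,  34.79160932, 153.15282784]), np.float64(0.07921707941544322))
jar [680.41767658 356.11691245 128.        ] (array([685.117411  , 362.53508356, 114.72372095]), np.float64(0.5295468385987431)) candle [439.59237735 379.22802601  45.        ]
cup [ 582.14009881 -253.71802724   45.        ]
A tool [-25.16317155  48.59497995 318.6531984 ]
```

```bash
python3 steer.py '{"sx": [-0.24,-0.26,0,0,0,0,0,0,0,0],"sy": [0.5,0.48,0,0,0,0,0,0,0,0],"sz": [0.4,0.5,0.9,0.9,0.9,0.9,0.8,0.6,0,0],"wx": [0,0,0,0,0,0,0,0,0,0],"wy": [0,0,0,0,0,0,0,0,0,0],"wz": [0,0,0,0,0,0,0,0,0,0]}' 80
python3 - <<'E'
from h import *
T=pose();print(T[:3,:3].T@(np.array([645,205,24])-T[:3,3]))
E
```

```text
time: 9.6
eef_pos: [645.8, 206.0, 48.6]
tcp_rot: [0.128, 0.992, 0.0, -0.0]
ft_force: [-0.0, -0.9, 1.7]
finger_gap: 80.0
grasp_force: 0.0
[ 0.50568963 -1.14891404 24.59557268]
```

To row units: 15 mm is 0.3, 9 mm is 0.18.

```bash
python3 steer.py '{"sx": [0,0,0],"sy": [-0.02,0,0],"sz": [0.3,0.18,0],"wx": [0,0,0],"wy": [0,0,0],"wz": [0,0,0]}' 80; python3 steer.py '{"sx": [0,0,0,0,0],"sy": [0,0,0,0,0],"sz": [0,0,0,0,0],"wx": [0,0,0,0,0],"wy": [0,0,0,0,0],"wz": [0,0,0,0,0]}' 40 20
```

```text
time: 9.9
eef_pos: [645.3, 203.9, 23.0]
tcp_rot: [0.128, 0.992, -0.0, -0.001]
ft_force: [-1.0, -0.2, 1.1]
finger_gap: 80.1
grasp_force: 0.0
time: 10.4
eef_pos: [646.3, 204.5, 24.1]
tcp_rot: [0.128, 0.992, 0.0, 0.0]
ft_force: [-0.3, 0.2, 2.4]
finger_gap: 53.8
grasp_force: 20.0
```

Gripped at 53.8 mm. I'll lift and carry it over the mouth.

```bash
python3 steer.py '{"sx": [0,0,0,0,0,-0.08,-0.08,-0.1,-0.08,0],"sy": [0,0,0,0,0,-0.8,-0.92,-0.92,-0.78,0],"sz": [-0.6,-0.9,-0.9,-0.9,-0.82,0,0,0,0,0],"wx": [0,0,0,0,0,0,0,0,0,0],"wy": [0,0,0,0,0,0,0,0,0,0],"wz": [0,0,0,0,0,0,0,0,0,0]}'; python3 steer.py '{"sx": [0,0],"sy": [0,0],"sz": [0,0],"wx": [0,0],"wy": [0,0],"wz": [0,0]}'
python3 - <<'E'
from h import *
T=np.mean([pose() for _ in range(5)],0);print(T[:3,3],T[:3,:3].T@(np.array([618.5,34.4,161])-T[:3,3]))
E
```

```text
time: 11.4
eef_pos: [618.3, 25.2, 229.7]
tcp_rot: [0.133, 0.991, -0.003, -0.0]
ft_force: [0.4, -0.0, -1.3]
finger_gap: 53.7
grasp_force: 20.0
time: 11.6
eef_pos: [619.0, 36.4, 229.8]
tcp_rot: [0.127, 0.992, 0.001, -0.0]
ft_force: [-0.6, 1.0, 0.5]
finger_gap: 53.6
grasp_force: 20.0
[619.02966718  36.38865916 229.77534729] [-4.39753894e-03 -2.14497785e+00  6.87726890e+01]
```

The rows are not in the units I measure in: shifts go in shares of 50 mm. I convert before sending: 20 mm is 0.4, 5 mm is 0.1.

```bash
python3 steer.py '{"sx": [0,0,0,0,0,0,0],"sy": [-0.02,0,0,0,0,0,0],"sz": [0.4,0.4,0,0.1,0.1,0.1,0],"wx": [0,0,0,0,0,0,0],"wy": [0,0,0,0,0,0,0],"wz": [0,0,0,0,0,0,0]}'; python3 steer.py '{"sx": [0,0,0,0,0],"sy": [0,0,0,0,0],"sz": [0.08,0.08,0.06,0,0],"wx": [0,0,0,0,0],"wy": [0,0,0,0,0],"wz": [0,0,0,0,0]}'
```

```text
time: 12.3
eef_pos: [618.5, 33.8, 174.3]
tcp_rot: [0.128, 0.992, -0.0, -0.0]
ft_force: [-0.4, 0.0, -1.2]
finger_gap: 53.7
grasp_force: 20.0
time: 12.8
eef_pos: [618.7, 33.6, 163.6]
tcp_rot: [0.128, 0.992, -0.0, -0.0]
ft_force: [0.1, 0.3, -0.1]
finger_gap: 53.4
grasp_force: 20.0
```

To row units: 2 mm is 0.04, 1 mm is 0.02.

```bash
python3 steer.py '{"sx": [0,0,0,0],"sy": [0,0,0,0],"sz": [0.04,0.02,0,0],"wx": [0,0,0,0],"wy": [0,0,0,0],"wz": [0,0,0,0]}'; python3 steer.py '{"sx": [0,0,0,0,0,0,0,0,0,0],"sy": [0,0,0,0,0,0,0,0,0,0],"sz": [0,0,0,0,-0.2,-0.8,-0.9,-0.9,-0.9,0],"wx": [0,0,0,0,0,0,0,0,0,0],"wy": [0,0,0,0,0,0,0,0,0,0],"wz": [0,0,0,0,0,0,0,0,0,0]}' 68
```

```text
time: 13.2
eef_pos: [618.8, 33.7, 160.7]
tcp_rot: [0.128, 0.992, 0.0, -0.0]
ft_force: [0.3, 0.9, -0.4]
finger_gap: 53.8
grasp_force: 20.0
time: 14.2
eef_pos: [622.3, 34.2, 354.8]
tcp_rot: [0.128, 0.992, 0.001, 0.007]
ft_force: [0.6, 0.6, 0.1]
finger_gap: 68.1
grasp_force: 0.0
```

To row units: -48 mm is -0.96.

```bash
python3 steer.py '{"sx": [0,0,0,0,0,0,0],"sy": [-0.96,-0.96,-0.96,-0.96,-0.96,0,0],"sz": [0,0,0,0,0,0,0],"wx": [0,0,0,0,0,0,0],"wy": [0,0,0,0,0,0,0],"wz": [0,0,0,0,0,0,0]}' 80
python3 - <<'E'
from h import *
import pickle
i,c=snap('wrist','w9.png');pickle.dump(c,open('c9.pkl','wb'))
E
python3 steer.py '{"sx": [0.08,0,0,0],"sy": [-0.64,-0.64,0,0],"sz": [0,0,0,0],"wx": [0,0,0,0],"wy": [0,0,0,0],"wz": [0,0,0,0]}'
python3 - <<'E'
from h import *
import pickle
i,c=snap('wrist','w10.png');pickle.dump(c,open('c10.pkl','wb'))
c9=pickle.load(open('c9.pkl','rb'));a=cv2.imread('pics/w9.png')
o=[]
for im,cc in((a,c9),(i,c)):
    q=proj(cc,[590,-273,120])[0];x,y=[int(v) for v in q-70];x=max(x,0);y=max(y,0);print(x,y);t=im[y:y+140,x:x+140];o.append(cv2.resize(t,(390,390),interpolation=2))
cv2.imwrite('pics/z5.png',np.hstack(o))
for p in plugs(a,c9):print(p)
E
```

```text
time: 14.9
eef_pos: [557.1, -200.2, 346.0]
tcp_rot: [0.13, 0.992, 0.0, 0.0]
ft_force: [0.0, 0.7, -0.1]
finger_gap: 79.9
grasp_force: 0.0
time: 15.35
eef_pos: [538.3, -258.1, 345.7]
tcp_rot: [0.127, 0.992, 0.0, 0.0]
ft_force: [-0.0, 0.5, 0.3]
finger_gap: 79.9
grasp_force: 0.0
201 183
251 186
(array([265.28103638, 271.47998047]), array([18.7, 22.8]), array([ 634.6, -308.9,   42. ]))
(array([548.53448486, 221.91688538]), array([37.6, 49.1]), array([668.1, 111.3,  42. ]))
```

View pics/z5.png

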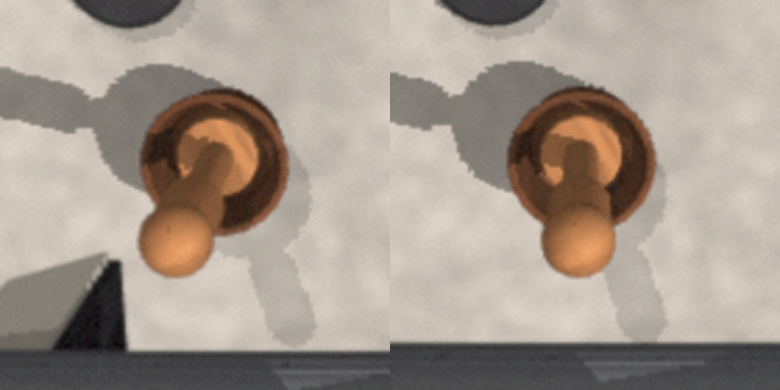

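Both crops show the rammer upright. The ball is at about (264.5,269.5) and (318.8,272.1), the cup rim centre at about (277.8,241) and (319.6,243), and there is a second red blob at the tube mouth, which is the plug.

Run:
```python
from h import *
import pickle
c9,c10=[pickle.load(open(f'c{k}.pkl','rb')) for k in(9,10)]
B,e=tri((c9,(264.5,269.5)),(c10,(318.8,272.1)));print('ball',B,e)
print('cup rim',tri((c9,(277.8,241.1)),(c10,(319.6,243.1))),plane(c9,(277.8,241.1),45),plane(c10,(319.6,243.1),45))
print('ball@158',plane(c9,(264.5,269.5),158),plane(c10,(318.8,272.1),158))
print('foot@32',plane(c9,(217/2.786+201,158/2.786+183),32),plane(c10,(188/2.786+251,157/2.786+186),32))
print('plug@tube',plane(c9,(548.5,221.9),178))
T=pose();print(T[:3,3],T[:3,:3].T@(np.array([588,-272,0])-T[:3,3]))
```

```text
ball [ 595.33137181 -277.21427851  158.32955879] 0.17111041909914676
cup rim (array([ 593.92050638, -276.66705565,   44.23505352]), np.float64(0.19074701416930406)) [ 593.93226083 -276.57698246   45.        ] [ 593.52566806 -276.54805643   45.        ]
ball@158 [ 595.60404338 -277.36960299  158.        ] [ 595.27635151 -277.19366507  158.        ]
foot@32 [ 595.28676675 -277.05623716   32.        ] [ 595.49788811 -278.86498313   32.        ]
plug@tube [615.39660984  24.90413615 178.        ]
[ 538.63983332 -257.07283877  345.66545687] [-51.5264286   -2.52323159 345.66242887]
```

To row units: -30 mm is -0.6, 30 mm is 0.6.

```bash
python3 steer.py '{"sx": [-0.6,-0.6,0,0,0,0,0],"sy": [-0.06,-0.04,0,0,0,0,0],"sz": [0.4,0.6,0.8,0.8,0.4,0,0],"wx": [0,0,0,0,0,0,0],"wy": [0,0,0,0,0,0,0],"wz": [0,0,0,0,0,0,0]}' 70;python3 - <<'E'
from h import *
T=np.mean([pose() for _ in range(3)],0);print(T[:3,:3].T@(np.array([595.3,-277.3,117])-T[:3,3]))
E
```

```text
time: 16.1
eef_pos: [595.6, -277.6, 196.2]
tcp_rot: [0.127, 0.992, 0.0, 0.0]
ft_force: [0.5, -0.1, 1.3]
finger_gap: 69.8
grasp_force: 0.0
[ 0.39574387  0.09005661 79.21453813]
```

```bash
python3 steer.py '{"sx": [0,0,0,0,0],"sy": [0,0,0,0,0],"sz": [0.6,0.6,0.38,0,0],"wx": [0,0,0,0,0],"wy": [0,0,0,0,0],"wz": [0,0,0,0,0]}' 70;python3 steer.py '{"sx": [0,0,0,0,0,0],"sy": [0,0,0,0,0,0],"sz": [0,0,0,0,0,0],"wx": [0,0,0,0,0,0],"wy": [0,0,0,0,0,0],"wz": [0,0,0,0,0,0]}' 10 40; python3 steer.py '{"sx": [0,0,0,0,0,0,0,0],"sy": [0,0,0,0,0,0,0,0],"sz": [-0.4,-0.8,-0.9,-0.9,-0.9,-0.9,0,0],"wx": [0,0,0,0,0,0,0,0],"wy": [0,0,0,0,0,0,0,0],"wz": [0,0,0,0,0,0,0,0]}'
```

```text
time: 16.6
eef_pos: [596.1, -279.5, 118.9]
tcp_rot: [0.128, 0.992, -0.0, 0.001]
ft_force: [0.0, 0.0, 0.3]
finger_gap: 69.8
grasp_force: 0.0
time: 17.2
eef_pos: [594.5, -279.3, 116.7]
tcp_rot: [0.128, 0.992, 0.0, 0.0]
ft_force: [-0.5, 0.2, -0.3]
finger_gap: 27.9
grasp_force: 40.0
time: 18.0
eef_pos: [594.9, -279.6, 358.0]
tcp_rot: [0.128, 0.992, -0.0, 0.001]
ft_force: [-0.5, 0.2, -1.1]
finger_gap: 28.2
grasp_force: 40.0
```

```bash
python3 steer.py '{"sx": [0.08,0.16,0.16,0.16,0.16,0.16,0.16,0.1,0,0],"sy": [0.4,0.88,0.88,0.88,0.88,0.88,0.88,0.5,0,0],"sz": [0,0,0,0,0,0,0,0,0,0],"wx": [0,0,0,0,0,0,0,0,0,0],"wy": [0,0,0,0,0,0,0,0,0,0],"wz": [0,0,0,0,0,0,0,0,0,0]}';python3 - <<'E'
from h import *
T=np.mean([pose() for _ in range(3)],0);print(T[:3,:3].T@(np.array([618.5,34.4,109+182])-T[:3,3]))
E
```

```text
time: 19.0
eef_pos: [616.8, 34.4, 354.4]
tcp_rot: [0.127, 0.992, -0.001, -0.002]
ft_force: [1.0, -0.9, -0.8]
finger_gap: 28.4
grasp_force: 40.0
[-1.8816837   0.55099616 63.40771351]
```

```bash
python3 steer.py '{"sx": [0,0,0,0,0,0,0,0],"sy": [0,0,0,0,0,0,0,0],"sz": [0.6,0.5,0,0.08,0.08,0.08,0.08,0],"wx": [0,0,0,0,0,0,0,0],"wy": [0,0,0,0,0,0,0,0],"wz": [0,0,0,0,0,0,0,0]}';python3 steer.py '{"sx": [0,0,0,0,0],"sy": [0,0,0,0,0],"sz": [0.1,0.1,0.1,0.1,0],"wx": [0,0,0,0,0],"wy": [0,0,0,0,0],"wz": [0,0,0,0,0]}'
```

```text
time: 19.8
eef_pos: [617.6, 33.9, 285.5]
tcp_rot: [0.128, 0.992, -0.0, -0.0]
ft_force: [0.4, -0.2, -1.2]
finger_gap: 27.9
grasp_force: 40.0
time: 20.3
eef_pos: [617.4, 34.1, 264.8]
tcp_rot: [0.128, 0.992, -0.0, -0.001]
ft_force: [-0.5, 0.1, -0.9]
finger_gap: 27.8
grasp_force: 40.0
```

```bash
python3 steer.py '{"sx": [0,0,0,0,0],"sy": [0,0,0,0,0],"sz": [0.1,0.1,0.1,0.1,0],"wx": [0,0,0,0,0],"wy": [0,0,0,0,0],"wz": [0,0,0,0,0]}'; python3 -c "
from h import *
i,c=snap('scene');q=proj(c,[618,35,150])[0];x,y=[int(v)-45 for v in q]
cv2.imwrite('pics/z6.png',cv2.resize(i[y:y+90,x:x+90],None,fx=6,fy=6,interpolation=2))"
```

```text
time: 20.8
eef_pos: [617.2, 33.8, 244.5]
tcp_rot: [0.128, 0.992, -0.0, -0.001]
ft_force: [0.4, -0.2, -1.8]
finger_gap: 28.1
grasp_force: 40.0
```

View pics/z6.png

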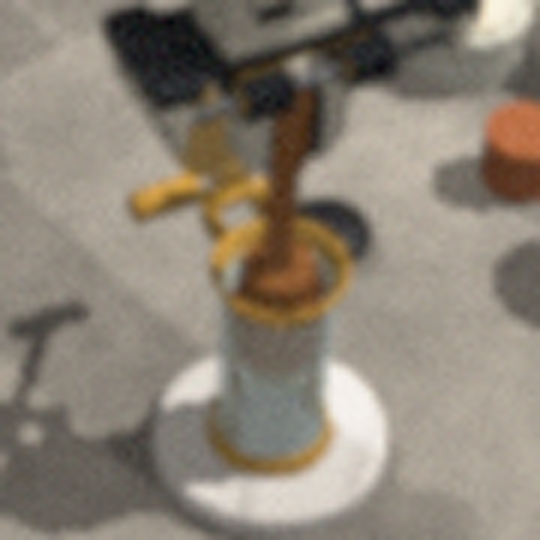

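The rammer foot is in the mouth and the plug is below it inside the glass, so it sank a little when released. I'll continue down.

```bash
python3 steer.py '{"sx": [-0.02,0,0,0,0,0],"sy": [0,0,0,0,0,0],"sz": [0.1,0.1,0.1,0.1,0.1,0],"wx": [0,0,0,0,0,0],"wy": [0,0,0,0,0,0],"wz": [0,0,0,0,0,0]}'; python3 steer.py '{"sx": [0,0,0,0,0],"sy": [0,0,0,0,0],"sz": [0.1,0.1,0.1,0.1,0],"wx": [0,0,0,0,0],"wy": [0,0,0,0,0],"wz": [0,0,0,0,0]}';python3 steer.py '{"sx": [0,0,0,0,0],"sy": [0,0,0,0,0],"sz": [0.1,0.1,0.1,0.1,0],"wx": [0,0,0,0,0],"wy": [0,0,0,0,0],"wz": [0,0,0,0,0]}'
```

```text
time: 21.45
eef_pos: [619.2, 33.6, 220.7]
tcp_rot: [0.128, 0.992, 0.0, 0.0]
ft_force: [0.8, -1.0, 1.2]
finger_gap: 28.2
grasp_force: 40.0
time: 21.95
eef_pos: [617.9, 33.7, 199.3]
tcp_rot: [0.128, 0.992, -0.0, -0.001]
ft_force: [-0.3, 0.8, -1.4]
finger_gap: 28.3
grasp_force: 40.0
time: 22.45
eef_pos: [619.0, 33.6, 180.6]
tcp_rot: [0.128, 0.992, 0.0, 0.0]
ft_force: [0.1, 0.5, 0.4]
finger_gap: 28.1
grasp_force: 40.0
```

```bash
python3 steer.py '{"sx": [0,0,0],"sy": [0,0,0],"sz": [0.08,0.08,0],"wx": [0,0,0],"wy": [0,0,0],"wz": [0,0,0]}'; python3 steer.py '{"sx": [0,0,0],"sy": [0,0,0],"sz": [0.06,0,0],"wx": [0,0,0],"wy": [0,0,0],"wz": [0,0,0]}';python3 -c "
from h import *
i,c=snap('scene','s2.png');q=proj(c,[618,35,110])[0];x,y=[int(v)-45 for v in q]
cv2.imwrite('pics/z7.png',cv2.resize(i[y:y+90,x:x+90],None,fx=6,fy=6,interpolation=2))
h=cv2.cvtColor(i,cv2.COLOR_BGR2HSV)
for z in range(20,160,8):
    p=proj(c,[618.5,34.4,z])[0].astype(int);print(z,p,h[p[1],p[0]])"
```

```text
time: 22.75
eef_pos: [618.7, 33.7, 172.4]
tcp_rot: [0.128, 0.992, 0.0, -0.0]
ft_force: [1.2, 0.7, 1.2]
finger_gap: 27.9
grasp_force: 40.0
time: 23.05
eef_pos: [618.4, 33.7, 169.2]
tcp_rot: [0.128, 0.992, -0.0, -0.0]
ft_force: [0.0, -1.1, -0.3]
finger_gap: 27.7
grasp_force: 40.0
20 [345 279] [ 17  53 111]
28 [345 277] [ 16  42 103]
36 [345 276] [ 15  45 113]
44 [345 274] [ 12  45 103]
52 [345 273] [ 15  44 104]
60 [345 271] [ 19  48 101]
68 [345 270] [ 20  38 101]
76 [346 268] [ 21  47 104]
84 [346 266] [20 47 98]
92 [346 265] [ 20  52 108]
100 [346 263] [ 22  45 102]
108 [346 262] [ 19 110 111]
116 [346 260] [ 18 177 130]
124 [346 259] [ 16 180 109]
132 [346 257] [ 13 164  87]
140 [346 255] [ 10 127  88]
148 [346 254] [ 11 138  83]
156 [347 252] [ 14 187  79]
```

To row units: 2 mm is 0.04.

```bash
python3 steer.py '{"sx": [0,0,0],"sy": [0,0,0],"sz": [0.04,0,0],"wx": [0,0,0],"wy": [0,0,0],"wz": [0,0,0]}'; python3 steer.py '{"sx": [0,0,0],"sy": [0,0,0],"sz": [0.04,0,0],"wx": [0,0,0],"wy": [0,0,0],"wz": [0,0,0]}';python3 -c "
from h import *
i,c=snap('scene','s3.png');a=cv2.imread('pics/scene0.png')
L=lambda m:cv2.cvtColor(m,cv2.COLOR_BGR2LAB)[...,1:].astype(int)
i,a=L(i),L(a)
for v in range(255,296,2): print(v,i[v,340:352:2].mean(0).round(0),a[v,340:352:2].mean(0).round(0))"
```

```text
time: 23.4
eef_pos: [619.3, 33.8, 168.7]
tcp_rot: [0.128, 0.992, 0.0, 0.001]
ft_force: [-0.2, -0.1, 6.3]
finger_gap: 28.0
grasp_force: 40.0
time: 23.7
eef_pos: [620.7, 33.7, 168.6]
tcp_rot: [0.128, 0.992, 0.0, 0.002]
ft_force: [-1.8, -0.2, 13.5]
finger_gap: 28.3
grasp_force: 40.0
255 [130. 136.] [136. 166.]
257 [130. 136.] [134. 167.]
259 [132. 147.] [132. 155.]
261 [131. 150.] [130. 146.]
263 [127. 135.] [125. 131.]
265 [127. 134.] [125. 129.]
267 [127. 136.] [125. 129.]
269 [128. 135.] [124. 131.]
271 [128. 135.] [125. 133.]
273 [129. 134.] [125. 131.]
275 [129. 135.] [126. 129.]
277 [129. 135.] [125. 130.]
279 [130. 134.] [125. 130.]
281 [130. 135.] [126. 130.]
283 [132. 144.] [128. 138.]
285 [133. 159.] [134. 156.]
287 [130. 137.] [130. 137.]
289 [129. 133.] [128. 133.]
291 [129. 133.] [129. 132.]
293 [129. 134.] [129. 132.]
295 [129. 132.] [129. 132.]
```

There's a hard stop at underside z≈60 (13.5 N), exactly floor + 42, so plug 1 is home. The rammer goes back to its cup.

```bash
python3 steer.py '{"sx": [0,0,0,0,0,0],"sy": [0,0,0,0,0,0],"sz": [-0.4,-0.9,-0.9,-0.9,-0.7,0],"wx": [0,0,0,0,0,0],"wy": [0,0,0,0,0,0],"wz": [0,0,0,0,0,0]}'; python3 steer.py '{"sx": [-0.08,-0.16,-0.16,-0.16,-0.16,-0.16,-0.16,-0.1,0,0],"sy": [-0.4,-0.88,-0.88,-0.88,-0.88,-0.88,-0.88,-0.46,0,0],"sz": [0,0,0,0,0,0,0,0,0,0],"wx": [0,0,0,0,0,0,0,0,0,0],"wy": [0,0,0,0,0,0,0,0,0,0],"wz": [0,0,0,0,0,0,0,0,0,0]}';python3 - <<'E'
from h import *
T=np.mean([pose() for _ in range(3)],0);print(T[:3,:3].T@(np.array([593.9,-276.8,117])-T[:3,3]))
E
```

```text
time: 24.35
eef_pos: [621.3, 34.0, 361.9]
tcp_rot: [0.128, 0.992, 0.001, 0.005]
ft_force: [0.5, 0.7, -0.7]
finger_gap: 28.2
grasp_force: 40.0
time: 25.35
eef_pos: [595.2, -277.7, 354.0]
tcp_rot: [0.129, 0.992, 0.001, -0.001]
ft_force: [-0.2, 0.5, -0.3]
finger_gap: 27.9
grasp_force: 40.0
[  0.85414834   0.33205888 236.97329986]
```

```bash
python3 steer.py '{"sx": [0.02,0,0,0,0,0,0],"sy": [0.02,0,0,0,0,0,0],"sz": [0.6,0.9,0.9,0.8,0.4,0.2,0],"wx": [0,0,0,0,0,0,0],"wy": [0,0,0,0,0,0,0],"wz": [0,0,0,0,0,0,0]}'; python3 steer.py '{"sx": [0,0,0,0,0,0],"sy": [0,0,0,0,0,0],"sz": [0.3,0.3,0.2,0.1,0,0],"wx": [0,0,0,0,0,0],"wy": [0,0,0,0,0,0],"wz": [0,0,0,0,0,0]}'
```

```text
time: 26.05
eef_pos: [594.8, -274.3, 164.1]
tcp_rot: [0.127, 0.992, 0.001, -0.001]
ft_force: [0.3, -0.4, -2.0]
finger_gap: 28.3
grasp_force: 40.0
time: 26.65
eef_pos: [595.4, -276.7, 120.9]
tcp_rot: [0.128, 0.992, -0.0, 0.0]
ft_force: [0.6, 0.0, -0.3]
finger_gap: 28.4
grasp_force: 40.0
```

Next I'll lower the last 4 mm, release, rise, and travel to plug B.

To row units: 2 mm is 0.04, 1.5 mm is 0.03.

```bash
python3 steer.py '{"sx": [0,0,0,0],"sy": [0,0,0,0],"sz": [0.04,0.03,0,0],"wx": [0,0,0,0],"wy": [0,0,0,0],"wz": [0,0,0,0]}'; python3 steer.py '{"sx": [0,0,0,0,0,0,0,0,0,0],"sy": [0,0,0,0,0,0,0,0,0,0],"sz": [0,0,0,0,-0.4,-0.9,-0.9,-0.9,-0.9,-0.7],"wx": [0,0,0,0,0,0,0,0,0,0],"wy": [0,0,0,0,0,0,0,0,0,0],"wz": [0,0,0,0,0,0,0,0,0,0]}' 76;  python3 steer.py '{"sx": [0.16,0.16,0.16,0.16,0.16,0.16,0.16,0.16,0.16,0.16],"sy": [0.88,0.88,0.88,0.88,0.88,0.88,0.88,0.88,0.88,0.88],"sz": [0,0,0,0,0,0,0,0,0,0],"wx": [0,0,0,0,0,0,0,0,0,0],"wy": [0,0,0,0,0,0,0,0,0,0],"wz": [0,0,0,0,0,0,0,0,0,0]}'; python3 steer.py '{"sx": [0.36,0.36,0,0],"sy": [0.8,0.8,0,0],"sz": [0,0,0,0],"wx": [0,0,0,0],"wy": [0,0,0,0],"wz": [0,0,0,0]}'
python3 - <<'E'
from h import *
i,c=snap('wrist','w11.png')
for p in plugs(i,c):print(p)
T=np.mean([pose() for _ in range(3)],0);print(T[:3,3],T[:3,:3].T@(np.array([550,319.8,24])-T[:3,3]))
E
```

```text
time: 27.05
eef_pos: [595.3, -276.6, 117.3]
tcp_rot: [0.128, 0.992, -0.0, 0.0]
ft_force: [0.5, -0.6, -0.7]
finger_gap: 28.2
grasp_force: 40.0
time: 28.05
eef_pos: [595.7, -276.8, 355.9]
tcp_rot: [0.128, 0.992, -0.0, 0.002]
ft_force: [1.1, -0.3, -0.1]
finger_gap: 76.1
grasp_force: 0.0
time: 29.05
eef_pos: [629.5, 171.0, 352.5]
tcp_rot: [0.128, 0.992, 0.0, 0.0]
ft_force: [0.8, 0.2, 0.3]
finger_gap: 76.2
grasp_force: 0.0
time: 29.45
eef_pos: [614.3, 257.8, 352.0]
tcp_rot: [0.126, 0.992, 0.0, -0.0]
ft_force: [0.8, -0.7, -0.3]
finger_gap: 76.1
grasp_force: 0.0
(array([354.86569214, 145.59432983]), array([38. , 39.6]), array([550.3, 319.9,  42. ]))
[615.12608421 255.59426433 352.04770593] [ 79.35805326  45.88254922 327.9880665 ]
```

To row units: 29 mm is 0.58, 45 mm is 0.9.

```bash
python3 steer.py '{"sx": [0.4,0.6,0.58,0,0,0],"sy": [0.24,0.34,0.34,0,0,0],"sz": [0.4,0.6,0.9,0.9,0.4,0],"wx": [0,0,0,0,0,0],"wy": [0,0,0,0,0,0],"wz": [0,0,0,0,0,0]}'
python3 - <<'E'
from h import *
import pickle
c8=pickle.load(open('c8.pkl','rb'))
for uv in((519,68),(546,165),(577,166)):
  for z in(0,75,150):print(uv,z,plane(c8,uv,z).round(0))
T=np.mean([pose() for _ in range(3)],0);print(T[:3,3],T[:3,:3].T@(np.array([550,319.8,24])-T[:3,3]))
E
```

```text
time: 30.1
eef_pos: [551.7, 314.1, 193.3]
tcp_rot: [0.129, 0.992, -0.003, -0.003]
ft_force: [-0.6, -0.9, 0.1]
finger_gap: 76.1
grasp_force: 0.0
(519, 68) 0 [499. 480.   0.]
(519, 68) 75 [505. 435.  75.]
(519, 68) 150 [511. 391. 150.]
(546, 165) 0 [644. 504.   0.]
(546, 165) 75 [628. 456.  75.]
(546, 165) 150 [613. 408. 150.]
(577, 166) 0 [657. 552.   0.]
(577, 166) 75 [640. 497.  75.]
(577, 166) 150 [622. 441. 150.]
[551.6551215  314.0715125  193.33357314] [  2.34328709   6.14020881 169.31101804]
```

To row units: 30 mm is 0.6, 2 mm is 0.04.

```bash
python3 steer.py '{"sx": [0.04,0,0,0,0,0,0],"sy": [0,0,0,0,0,0,0],"sz": [0.4,0.9,0.8,0.6,0.3,0,0],"wx": [0,0,0,0,0,0,0],"wy": [0,0,0,0,0,0,0],"wz": [0,0,0,0,0,0,0]}'
python3 - <<'E'
from h import *
T=np.mean([pose() for _ in range(3)],0);print(T[:3,3],T[:3,:3].T@(np.array([550,319.8,24])-T[:3,3]))
E
```

```text
time: 30.8
eef_pos: [552.8, 318.6, 49.1]
tcp_rot: [0.129, 0.992, 0.001, 0.001]
ft_force: [0.2, 0.8, -0.4]
finger_gap: 75.6
grasp_force: 0.0
[552.81441002 318.61262569  49.06908624] [ 3.076342    0.38422014 25.06348622]
```

To row units: 15 mm is 0.3, 10 mm is 0.2.

```bash
python3 steer.py '{"sx": [0.05,0,0,0],"sy": [0,0,0,0],"sz": [0.3,0.2,0,0],"wx": [0,0,0,0],"wy": [0,0,0,0],"wz": [0,0,0,0]}' 76; python3 steer.py '{"sx": [0,0,0,0,0],"sy": [0,0,0,0,0],"sz": [0,0,0,0,0],"wx": [0,0,0,0,0],"wy": [0,0,0,0,0],"wz": [0,0,0,0,0]}' 40 20; python3 steer.py '{"sx": [0,0,0,0,0,0,0],"sy": [0,0,0,0,0,0,0],"sz": [-0.6,-0.9,-0.9,-0.9,-0.82,0,0],"wx": [0,0,0,0,0,0,0],"wy": [0,0,0,0,0,0,0],"wz": [0,0,0,0,0,0,0]}'
python3 - <<'E'
from h import *
T=np.mean([pose() for _ in range(3)],0);print(T[:3,3],T[:3,:3].T@(np.array([618.5,34.4,230])-T[:3,3]))
E
```

```text
time: 31.2
eef_pos: [548.3, 318.9, 21.9]
tcp_rot: [0.128, 0.992, -0.0, -0.0]
ft_force: [-0.5, -0.7, -0.1]
finger_gap: 75.8
grasp_force: 0.0
time: 31.7
eef_pos: [548.8, 319.2, 22.5]
tcp_rot: [0.128, 0.992, 0.0, 0.0]
ft_force: [0.1, 0.2, 2.6]
finger_gap: 53.4
grasp_force: 20.0
time: 32.4
eef_pos: [549.1, 319.2, 229.4]
tcp_rot: [0.128, 0.992, 0.001, 0.001]
ft_force: [-0.2, -0.2, -0.4]
finger_gap: 53.3
grasp_force: 20.0
[549.0684734  319.17590605 229.37465805] [-139.49535842 -257.79623014   -0.77026348]
```

To row units: -47 mm is -0.94, -46 mm is -0.92.

```bash
python3 steer.py '{"sx": [-0.92,-0.94,-0.9,0,0,0,0,0,0,0],"sy": [-0.3,-0.3,-0.3,-0.9,-0.9,-0.9,-0.9,-0.66,0,0],"sz": [0,0,0,0,0,0,0,0,0,0],"wx": [0,0,0,0,0,0,0,0,0,0],"wy": [0,0,0,0,0,0,0,0,0,0],"wz": [0,0,0,0,0,0,0,0,0,0]}'; python3 steer.py '{"sx": [0,0],"sy": [0,0],"sz": [0,0],"wx": [0,0],"wy": [0,0],"wz": [0,0]}'
python3 - <<'E'
from h import *
T=np.mean([pose() for _ in range(3)],0);print(T[:3,3],T[:3,:3].T@(np.array([617.7,34.4,161])-T[:3,3]))
E
```

```text
time: 33.4
eef_pos: [615.3, 33.1, 226.2]
tcp_rot: [0.129, 0.992, -0.0, -0.002]
ft_force: [-0.0, 1.3, -0.4]
finger_gap: 53.4
grasp_force: 20.0
time: 33.6
eef_pos: [616.3, 36.5, 227.3]
tcp_rot: [0.127, 0.992, 0.0, -0.001]
ft_force: [0.3, 0.5, -0.0]
finger_gap: 53.8
grasp_force: 20.0
[616.31908584  36.50105335 227.33572654] [-1.95855761 -1.72472853 66.33203848]
```

To row units: 20 mm is 0.4, 18 mm is 0.36.

```bash
python3 steer.py '{"sx": [-0.04,0,0,0,0,0,0],"sy": [-0.03,0,0,0,0,0,0],"sz": [0.4,0.36,0,0.1,0.1,0.1,0],"wx": [0,0,0,0,0,0,0],"wy": [0,0,0,0,0,0,0],"wz": [0,0,0,0,0,0,0]}'; python3 steer.py '{"sx": [0,0,0,0,0],"sy": [0,0,0,0,0],"sz": [0.08,0.08,0.08,0.02,0],"wx": [0,0,0,0,0],"wy": [0,0,0,0,0],"wz": [0,0,0,0,0]}'
```

```text
time: 34.3
eef_pos: [617.8, 32.5, 174.8]
tcp_rot: [0.128, 0.992, -0.0, -0.0]
ft_force: [0.5, 0.7, -0.6]
finger_gap: 53.5
grasp_force: 20.0
time: 34.8
eef_pos: [617.9, 32.4, 161.7]
tcp_rot: [0.128, 0.992, -0.0, -0.0]
ft_force: [-0.9, -0.2, -1.1]
finger_gap: 53.4
grasp_force: 20.0
```

```bash
python3 steer.py '{"sx": [0,0,0,0,0,0,0,0,0,0],"sy": [0,0,0,0,0,0,0,0,0,0],"sz": [0,0,0,0,-0.2,-0.8,-0.9,-0.9,-0.9,0],"wx": [0,0,0,0,0,0,0,0,0,0],"wy": [0,0,0,0,0,0,0,0,0,0],"wz": [0,0,0,0,0,0,0,0,0,0]}' 68; python3 steer.py '{"sx": [-0.08,-0.16,-0.16,-0.16,-0.16,-0.16,-0.16,-0.1,0,0],"sy": [-0.4,-0.88,-0.88,-0.88,-0.88,-0.88,-0.88,-0.42,0,0],"sz": [0,0,0,0,0,0,0,0,0,0],"wx": [0,0,0,0,0,0,0,0,0,0],"wy": [0,0,0,0,0,0,0,0,0,0],"wz": [0,0,0,0,0,0,0,0,0,0]}' 70;python3 - <<'E'
from h import *
T=np.mean([pose() for _ in range(3)],0);print(T[:3,3],T[:3,:3].T@(np.array([595.3,-277,117])-T[:3,3]))
E
```

```text
time: 35.8
eef_pos: [621.7, 33.0, 356.3]
tcp_rot: [0.128, 0.992, 0.001, 0.007]
ft_force: [0.8, 0.5, 0.1]
finger_gap: 68.1
grasp_force: 0.0
time: 36.8
eef_pos: [595.6, -277.0, 347.1]
tcp_rot: [0.128, 0.992, 0.0, -0.0]
ft_force: [-0.5, 0.1, -0.1]
finger_gap: 69.8
grasp_force: 0.0
[ 595.62363364 -277.02111348  347.12885925] [  0.262766    -0.2399835  230.12881263]
```

To row units: 45 mm is 0.9, 40 mm is 0.8.

```bash
python3 steer.py '{"sx": [0,0,0,0,0,0,0,0,0],"sy": [0,0,0,0,0,0,0,0,0],"sz": [0.6,0.9,0.9,0.8,0.6,0.5,0.3,0,0],"wx": [0,0,0,0,0,0,0,0,0],"wy": [0,0,0,0,0,0,0,0,0],"wz": [0,0,0,0,0,0,0,0,0]}' 70;python3 steer.py '{"sx": [0,0,0,0,0,0],"sy": [0,0,0,0,0,0],"sz": [0,0,0,0,0,0],"wx": [0,0,0,0,0,0],"wy": [0,0,0,0,0,0],"wz": [0,0,0,0,0,0]}' 10 40; python3 steer.py '{"sx": [0,0,0,0,0,0,0,0],"sy": [0,0,0,0,0,0,0,0],"sz": [-0.4,-0.8,-0.9,-0.9,-0.9,-0.9,0,0],"wx": [0,0,0,0,0,0,0,0],"wy": [0,0,0,0,0,0,0,0],"wz": [0,0,0,0,0,0,0,0]}'
```

```text
time: 37.7
eef_pos: [596.7, -276.3, 118.1]
tcp_rot: [0.127, 0.992, 0.0, 0.001]
ft_force: [0.5, -0.4, 0.6]
finger_gap: 70.1
grasp_force: 0.0
time: 38.3
eef_pos: [595.8, -277.0, 117.2]
tcp_rot: [0.128, 0.992, 0.0, 0.0]
ft_force: [-0.3, -0.4, -0.7]
finger_gap: 28.1
grasp_force: 40.0
time: 39.1
eef_pos: [596.2, -277.3, 358.5]
tcp_rot: [0.128, 0.992, -0.0, 0.001]
ft_force: [-0.7, -0.4, -1.6]
finger_gap: 28.1
grasp_force: 40.0
```

To row units: 44 mm is 0.88, 23 mm is 0.46.

```bash
python3 steer.py '{"sx": [0.08,0.16,0.16,0.16,0.16,0.16,0.16,0.1,0,0],"sy": [0.4,0.88,0.88,0.88,0.88,0.88,0.88,0.46,0,0],"sz": [0,0,0,0,0,0,0,0,0,0],"wx": [0,0,0,0,0,0,0,0,0,0],"wy": [0,0,0,0,0,0,0,0,0,0],"wz": [0,0,0,0,0,0,0,0,0,0]}';python3 - <<'E'
from h import *
T=np.mean([pose() for _ in range(3)],0);print(T[:3,:3].T@(np.array([618.5,34.4,109+182])-T[:3,3]))
E
```

```text
time: 40.1
eef_pos: [617.7, 34.5, 354.9]
tcp_rot: [0.127, 0.992, -0.001, -0.002]
ft_force: [0.7, -1.3, -1.4]
finger_gap: 28.3
grasp_force: 40.0
[-1.06920116  0.18029869 63.93492092]
```

```bash
python3 steer.py '{"sx": [-0.02,0,0,0,0,0,0,0],"sy": [0,0,0,0,0,0,0,0],"sz": [0.6,0.5,0.1,0.1,0.1,0.1,0.1,0],"wx": [0,0,0,0,0,0,0,0],"wy": [0,0,0,0,0,0,0,0],"wz": [0,0,0,0,0,0,0,0]}';python3 steer.py '{"sx": [0,0,0,0,0],"sy": [0,0,0,0,0],"sz": [0.1,0.1,0.1,0.1,0],"wx": [0,0,0,0,0],"wy": [0,0,0,0,0],"wz": [0,0,0,0,0]}';python3 steer.py '{"sx": [0,0,0,0,0],"sy": [0,0,0,0,0],"sz": [0.1,0.1,0.1,0.1,0],"wx": [0,0,0,0,0],"wy": [0,0,0,0,0],"wz": [0,0,0,0,0]}'
```

```text
time: 40.9
eef_pos: [620.0, 34.3, 277.7]
tcp_rot: [0.128, 0.992, 0.0, 0.001]
ft_force: [0.3, 0.1, -1.2]
finger_gap: 28.6
grasp_force: 40.0
time: 41.4
eef_pos: [619.1, 34.0, 256.0]
tcp_rot: [0.128, 0.992, -0.0, -0.001]
ft_force: [0.0, 0.4, -1.3]
finger_gap: 28.0
grasp_force: 40.0
time: 41.9
eef_pos: [620.0, 34.0, 237.2]
tcp_rot: [0.128, 0.992, 0.0, 0.0]
ft_force: [-0.2, -1.2, 3.1]
finger_gap: 28.0
grasp_force: 40.0
```

```bash
python3 steer.py '{"sx": [0,0,0,0,0],"sy": [0,0,0,0,0],"sz": [0.1,0.1,0.1,0.1,0],"wx": [0,0,0,0,0],"wy": [0,0,0,0,0],"wz": [0,0,0,0,0]}';python3 steer.py '{"sx": [0,0,0],"sy": [0,0,0],"sz": [0.06,0,0],"wx": [0,0,0],"wy": [0,0,0],"wz": [0,0,0]}'
```

```text
time: 42.4
eef_pos: [619.6, 34.0, 216.7]
tcp_rot: [0.128, 0.992, -0.0, -0.0]
ft_force: [1.2, 0.3, 0.4]
finger_gap: 27.8
grasp_force: 40.0
time: 42.7
eef_pos: [619.5, 34.1, 213.8]
tcp_rot: [0.128, 0.992, -0.0, -0.0]
ft_force: [0.7, -0.4, -0.5]
finger_gap: 28.1
grasp_force: 40.0
```

To row units: 3 mm is 0.06.

```bash
python3 steer.py '{"sx": [0,0,0],"sy": [0,0,0],"sz": [0.06,0,0],"wx": [0,0,0],"wy": [0,0,0],"wz": [0,0,0]}';python3 steer.py '{"sx": [0,0,0],"sy": [0,0,0],"sz": [0.06,0,0],"wx": [0,0,0],"wy": [0,0,0],"wz": [0,0,0]}';python3 steer.py '{"sx": [0,0,0,0],"sy": [0,0,0,0],"sz": [0.04,0,0,0],"wx": [0,0,0,0],"wy": [0,0,0,0],"wz": [0,0,0,0]}'
```

```text
time: 43.0
eef_pos: [619.6, 34.3, 211.1]
tcp_rot: [0.128, 0.992, 0.0, 0.0]
ft_force: [0.7, 0.8, 2.6]
finger_gap: 28.3
grasp_force: 40.0
time: 43.3
eef_pos: [621.4, 34.3, 211.0]
tcp_rot: [0.128, 0.992, 0.0, 0.002]
ft_force: [-2.2, -0.6, 13.6]
finger_gap: 28.3
grasp_force: 40.0
time: 43.7
eef_pos: [622.5, 34.1, 211.0]
tcp_rot: [0.128, 0.992, 0.0, 0.004]
ft_force: [-2.2, -0.9, 21.6]
finger_gap: 28.3
grasp_force: 40.0
```

It stops hard at z=102 = floor + 84 with over 20 N, so the stack is home. I'll return the rammer.

```bash
python3 steer.py '{"sx": [0,0,0,0,0],"sy": [0,0,0,0,0],"sz": [-0.4,-0.9,-0.9,-0.8,0],"wx": [0,0,0,0,0],"wy": [0,0,0,0,0],"wz": [0,0,0,0,0]}' >/dev/null; python3 steer.py '{"sx": [-0.08,-0.16,-0.16,-0.16,-0.16,-0.16,-0.16,-0.1,0,0],"sy": [-0.4,-0.88,-0.88,-0.88,-0.88,-0.88,-0.88,-0.46,0,0],"sz": [0,0,0,0,0,0,0,0,0,0],"wx": [0,0,0,0,0,0,0,0,0,0],"wy": [0,0,0,0,0,0,0,0,0,0],"wz": [0,0,0,0,0,0,0,0,0,0]}';python3 - <<'E'
from h import *
T=np.mean([pose() for _ in range(3)],0);print(T[:3,:3].T@(np.array([594.2,-276.8,117])-T[:3,3]))
E
```

```text
time: 45.2
eef_pos: [596.0, -277.3, 354.3]
tcp_rot: [0.129, 0.992, 0.001, -0.001]
ft_force: [-0.1, 0.4, -1.0]
finger_gap: 28.5
grasp_force: 40.0
[  1.14271102  -0.24529397 237.29393009]
```

To row units: 45 mm is 0.9, 40 mm is 0.8.

```bash
python3 steer.py '{"sx": [0.02,0,0,0,0,0,0],"sy": [0,0,0,0,0,0,0],"sz": [0.6,0.9,0.9,0.8,0.4,0.2,0],"wx": [0,0,0,0,0,0,0],"wy": [0,0,0,0,0,0,0],"wz": [0,0,0,0,0,0,0]}' >/dev/null; python3 steer.py '{"sx": [0,0,0,0,0,0],"sy": [0,0,0,0,0,0],"sz": [0.3,0.3,0.2,0.1,0,0],"wx": [0,0,0,0,0,0],"wy": [0,0,0,0,0,0],"wz": [0,0,0,0,0,0]}'; python3 steer.py '{"sx": [0,0,0,0],"sy": [0,0,0,0],"sz": [0.04,0.02,0,0],"wx": [0,0,0,0],"wy": [0,0,0,0],"wz": [0,0,0,0]}'
```

```text
time: 46.5
eef_pos: [596.0, -277.2, 121.3]
tcp_rot: [0.128, 0.992, -0.0, 0.0]
ft_force: [0.1, -0.1, -0.2]
finger_gap: 28.0
grasp_force: 40.0
time: 46.9
eef_pos: [595.9, -277.1, 118.3]
tcp_rot: [0.128, 0.992, -0.0, 0.0]
ft_force: [0.6, -1.1, -0.9]
finger_gap: 28.1
grasp_force: 40.0
```

```bash
python3 steer.py '{"sx": [0,0],"sy": [0,0],"sz": [0.02,0],"wx": [0,0],"wy": [0,0],"wz": [0,0]}' > /dev/null; python3 steer.py '{"sx": [0,0,0,0,0,0,0,0,0,0],"sy": [0,0,0,0,0,0,0,0,0,0],"sz": [0,0,0,0,-0.4,-0.9,-0.9,-0.9,-0.9,-0.7],"wx": [0,0,0,0,0,0,0,0,0,0],"wy": [0,0,0,0,0,0,0,0,0,0],"wz": [0,0,0,0,0,0,0,0,0,0]}' 76;  python3 steer.py '{"sx": [0.48,0.48,0.48,0.48,0.5,0.5,0.5,0.5,0,0],"sy": [0.76,0.76,0.76,0.76,0.76,0.76,0.76,0.76,0,0],"sz": [0,0,0,0,0,0,0,0,0,0],"wx": [0,0,0,0,0,0,0,0,0,0],"wy": [0,0,0,0,0,0,0,0,0,0],"wz": [0,0,0,0,0,0,0,0,0,0]}'
python3 - <<'E'
from h import *
import pickle
c8,c4=[pickle.load(open(f'c{k}.pkl','rb')) for k in(8,4)]
print(tri((c8,(215,130)),(c4,(216,177.5))))
i,c=snap('wrist','w12.png')
# rammer seen from scene+top
T=np.mean([pose() for _ in range(3)],0);print(T[:3,3],T[:3,:3].T@(np.array([484,66,73])-T[:3,3]),proj(c,[484,66,92]))
E
```

```text
time: 48.1
eef_pos: [596.2, -277.2, 355.7]
tcp_rot: [0.128, 0.992, -0.0, 0.002]
ft_force: [1.8, -0.5, -0.5]
finger_gap: 75.8
grasp_force: 0.0
time: 49.1
eef_pos: [483.1, 67.8, 352.5]
tcp_rot: [0.126, 0.992, -0.0, 0.0]
ft_force: [0.2, -0.3, -0.1]
finger_gap: 76.2
grasp_force: 0.0
(array([485.28809689,  66.48074097,  96.5003902 ]), np.float64(0.0005026599524634402))
[483.54497168  66.26105128 352.358442  ] [-2.98846709e-01 -3.90577170e-03  2.79358775e+02] [[321.41783151 208.5277208 ]]
```

```bash
python3 steer.py '{"sx": [0,0,0,0,0,0,0,0,0],"sy": [0,0,0,0,0,0,0,0,0],"sz": [0.8,0.9,0.9,0.9,0.9,0.7,0.46,0,0],"wx": [0,0,0,0,0,0,0,0,0],"wy": [0,0,0,0,0,0,0,0,0],"wz": [0,0,0,0,0,0,0,0,0]}'; python3 steer.py '{"sx": [0,0,0,0,0],"sy": [0,0,0,0,0],"sz": [0,0,0,0,0],"wx": [0,0,0,0,0],"wy": [0,0,0,0,0],"wz": [0,0,0,0,0]}' 30 8
```

```text
time: 50.05
eef_pos: [483.8, 65.5, 74.1]
tcp_rot: [0.129, 0.992, -0.0, -0.0]
ft_force: [0.2, 0.2, 0.2]
finger_gap: 75.9
grasp_force: 0.0
time: 50.55
eef_pos: [483.6, 65.9, 74.7]
tcp_rot: [0.128, 0.992, -0.001, 0.0]
ft_force: [-1.2, -3.0, 5.1]
finger_gap: 43.8
grasp_force: 8.0
```

To row units: -19 mm is -0.38, -18 mm is -0.36.

```bash
python3 steer.py '{"sx": [0.24,0.18,0.12,0.04,-0.02,-0.08,-0.16,-0.2,-0.26,-0.28],"sy": [0,0,0,0,0,0,0,0,0,0],"sz": [-0.3,-0.34,-0.36,-0.38,-0.38,-0.38,-0.36,-0.32,-0.28,-0.22],"wx": [0,0,0,0,0,0,0,0,0,0],"wy": [0,0,0,0,0,0,0,0,0,0],"wz": [0,0,0,0,0,0,0,0,0,0]}'; python3 steer.py '{"sx": [0,0,0],"sy": [0,0,0],"sz": [0,0,0],"wx": [0,0,0],"wy": [0,0,0],"wz": [0,0,0]}'
```

```text
time: 51.55
eef_pos: [502.7, 61.3, 240.9]
tcp_rot: [0.128, 0.992, -0.0, -0.001]
ft_force: [0.2, -0.2, -1.3]
finger_gap: 44.1
grasp_force: 8.0
time: 51.85
eef_pos: [503.4, 61.2, 240.8]
tcp_rot: [0.128, 0.992, -0.0, -0.0]
ft_force: [-2.9, -0.5, 4.6]
finger_gap: 44.3
grasp_force: 8.0
```

Lever is back up (grip near 503,61). I'll release, rise, move clear and inspect.

To row units: -45 mm is -0.9, -20 mm is -0.4.

```bash
python3 steer.py '{"sx": [0,0,0,0,0,0,0,0,0.4,0],"sy": [0,0,0,0,0,0,0,0,0.4,0],"sz": [0,0,0,0,-0.4,-0.9,-0.9,-0.9,0,0],"wx": [0,0,0,0,0,0,0,0,0,0],"wy": [0,0,0,0,0,0,0,0,0,0],"wz": [0,0,0,0,0,0,0,0,0,0]}' 76; python3 steer.py '{"sx": [0.8,0.8,0,0,0],"sy": [0,0,0,0,0],"sz": [-0.4,0,0,0,0],"wx": [0,0,0,0,0],"wy": [0,0,0,0,0],"wz": [0,0,0,0,0]}'
python3 - <<'E'
from h import *
t,ct=snap('top','t9.png');s,cs=snap('scene','s9.png')
a=cv2.resize(t[190:290,270:450],(390,217),interpolation=2);b=cv2.resize(s[190:340,250:400],(390,390),interpolation=2)
w,cw=snap('wrist','w13.png');w=cv2.resize(w,(390,292))
o=np.zeros((520,780,3),np.uint8);o[:217,:390]=a;o[217:509,:390]=w;o[:390,390:]=b;cv2.imwrite('pics/z9.png',o)
print(proj(ct,[595.3,-277.3,158]),proj(cs,[595.3,-277.3,158]))
E
```

```text
time: 52.85
eef_pos: [488.8, 89.6, 397.0]
tcp_rot: [0.126, 0.992, 0.001, 0.001]
ft_force: [0.6, 0.5, -1.2]
finger_gap: 76.0
grasp_force: 0.0
time: 53.35
eef_pos: [412.7, 105.5, 414.7]
tcp_rot: [0.128, 0.992, -0.0, -0.0]
ft_force: [0.1, 0.2, -0.5]
finger_gap: 76.0
grasp_force: 0.0
[[420.75036123 236.32424368]] [[268.11883917 294.5396503 ]]
```

View pics/z9.png

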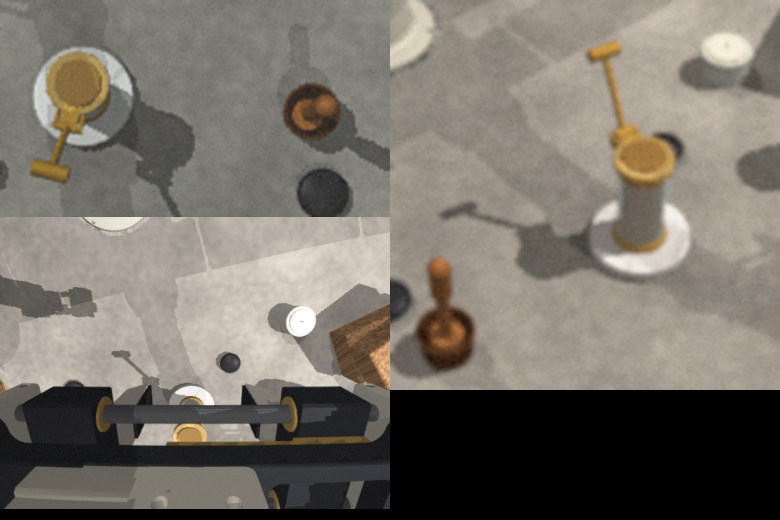

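The lid sits flat on the collar with the lever up. The rammer stands upright in its cup, and its ball in the top view at about (419,238) is within 2 px of prediction. The ledge is clear of plugs and the robot touches nothing, so I'll hand in.

```bash
python3 -c "
from rig import bot
print(bot.hand_in())"
```

```text
the job is handed in; nothing more can be done
None
```

I packed both plugs home (only two were on the ledge), put the rammer back in its cup, shut the lid and handed the job in at about 53 s; `hand_in()` returned no verdict.

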